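# Fit the filter cartridges of a gas purifier and open the gas

## Robot

A 6-joint arm with a two-finger parallel gripper is mounted at the origin on the work surface. World frame = base frame: x ahead of the robot, y to its left, z up, the work surface at z = 0. Lengths are in m, angles in rad, forces in N, time in s.
With the tool pointing down it reaches from about 0.375 to 0.925 m from the base axis. Payload 5.7 kg.
Tool frame: the origin (TCP) lies midway between the tips of the shut fingers; the grasp point (between the pads) lies 19 mm behind it; z points along the fingers, x is the direction in which the jaws open and shut, and the axes are right-handed (so a half turn about z gives the same grasp; the last joint's range is limited). The gripper opens to 88 mm and grips with 3 to 60 N. Pads are 20 mm wide; open, the fingers measure 115 mm over their backs; the gripper's body (75 mm by 178 mm) begins 61 mm behind the grasp point.
Start: joints at [1.016, 0.359, 1.51, -0, 1.272, -0.115], TCP at [0.255, 0.543, 0.223] pointing down, gripper open.
Joint ranges: [-2.97, 2.97], [-1.01, 2.36], [0.21, 2.38], [-0.96, 4.11], [0.2, 2.71], [-2.98, 2.98]. Speed limits (rad/s): [2.39, 2.39, 3.14, 3.14, 3.14, 3.14].

## Interface

Orientations are given as a unit quaternion [x, y, z, w].
In Python, from bench import move_ptp, servo_line, goto_joints, move_gripper, sleep, inverse_kinematics, capture, PlanningError, close_job, spot_in, silhouettes, current_clock, current_joint_pos, current_qvel, current_joint_torque, current_position, current_orientation, current_force, current_torque, current_finger_gap gives the robot as it stands. Calls block until the motion is done:
- move_ptp(position, orientation): joint-space move of the TCP to a pose.
- servo_line(position, orientation=None, rate=0.15, contact_N=None): straight line of the TCP; orientation=None keeps the orientation; rate is the mean speed in m/s. With contact_N (N) it stops when the force on the tool has changed by that much, and returns True; else False.
- goto_joints(angles): joint-space move.
- move_gripper(opening): finger opening in m; the grip force is fixed at half the most; returns when the fingers have stopped.
- sleep(seconds).
- inverse_kinematics(position, orientation): joint angles nearest the present ones, or None.
- capture(name): name is "side" or "top"; returns a dict with "image" (480x640x3 uint8, blue, green, red), "range_z" (480x640 float32, m along the optical axis (not along the pixel's ray), 0 where there is no reading), "intrinsics" (3x3 intrinsics, pixels), "k1" (the pictures are not rectified: a ray, as slopes to the right and down, at radius r is drawn at 1 + k1 r^2 times it, then the intrinsics apply), "R" (3x3) and "t" (3): a world point X has camera coordinates R X + t. Camera axes: x right, y down, z forward; pixel columns grow to the right and rows downward; lengths in m; the calibration is good to about 2 mm. A picture is of the moment at which its call begins.
A pose or a line that the arm cannot do raises PlanningError and nothing moves.
- close_job(): hands the job in, once; it reports no verdict.
Trained networks look in the newest picture that a camera, given by its name, has taken for a name from the list of things; names that differ only in an ending like _2 or _b are one class to them, and where a whole thing is asked for, a point or a joint stands for the part that bears it (a point fixed in the world has none). Each returns a list of dicts, best first, with "conf" (0 to 1); they miss things now and then, are a little off and sometimes report something else, mostly with a low value. They report only what shows in the picture. A call takes as long as a camera call.
- spot_in(camera, query): "xy" ([column, row] in pixels, amid what is visible of it).
- silhouettes(camera, query): "region" (480x640 bool, what is visible of it) and "xy" ([column, row] in pixels, amid what is visible of it).
Readings, each from a call of its own:
- current_clock(): time.
- current_joint_pos(): joint angles.
- current_qvel(): joint speeds.
- current_joint_torque(): joint torques, N m.
- current_position(): TCP position.
- current_orientation(): TCP orientation.
- current_force(): force on the tool from outside, world axes, zero at the start.
- current_torque(): the same for the moment, N m.
- current_finger_gap(): finger opening in m.
Only numpy, scipy, OpenCV 4.12 (cv2) and the standard library are available. Lean on these libraries where they do the work, as an engineer would, in place of code of your own. Each camera call takes 0.05 s, during which the arm holds its last target.

## Task

Fit every filter cartridge standing on the bench into the socket of its own size on the gas purifier: let it in upright, then twist it clockwise until its lugs drop home in the locking notches and let it stand there; a socket without a cartridge seals itself and stays empty. Only when all of them are locked, open the shut-off valve fully: with the crank set on its hidden hex, turn it anticlockwise one whole turn to the stop, then lift the crank off and park it fully down on its post again. Leave the bottle, the spanner and the cardboard box where they are.

Things in the scene. Friction and masses are not known exactly. Their poses are not given: they have to be found in the camera images.
- unit: Gas purifier manifold on the bench: fixed white deck 345 x 310 mm, its top 30 mm up. Origin: centre of its underside; z up. Three bayonet sockets stand in a row along its own x axis on its +y half; the shut-off valve, the crank's parking post and a low gauge (top 54 mm up) on its -y half.
- valve_seat (a point): On the shut-off valve's vertical axis, 48 mm above the bench: the face on which the crank's foot rests when fully down. From it rises a steel hex, 22 mm across flats, 18 mm tall, chamfered on top. Axes as unit. A crank out of step with the hex stays 18 mm too high until it is turned into step (play about 10 deg either way).
- valve_mouth (a point): Centre of the bevelled mouth, 83 mm above the bench, of the round guard tube (bore 40 mm, outside 52 mm) that hides the hex.
- valve (a joint): Angle of the valve's hex, rad: 0 = shut stop, 6.28 = fully open stop, one whole turn; grows anticlockwise seen from above. Starts at 0 to 0.5. At 0 two opposite flats of the hex face along the unit's x axis. It stays where it is left and takes about 0.25 N m to turn.
- park_seat (a point): Parking post: centre of the round flange, 48 mm wide, 36 mm above the bench, on which the parked crank's foot rests. A round post 20 mm thick, 21 mm tall, tip chamfered, rises from it into the crank's bore. A parked crank may point any way.
- crank: Loose steel crank, 0.36 kg, parked upright at the start. Origin: centre of its foot; z up along the hub, x along the arm. Hub 36 mm thick, 50 mm tall, with a hex bore open at the foot, 24 mm across flats, 24 mm deep, two flats facing along x. Flat arm 18 mm wide, 50 to 64 mm above the foot, from x = -18 to +86 mm.
- crank_head (a point): On the hub axis 79 mm above the foot: centre of the square block, 20 x 20 mm, faces along the crank's x and y, that stands on the arm from 64 to 92 mm above the foot; for lifting and setting the crank. Axes as crank.
- crank_handle (a point): Middle of the black upright hand grip on the arm's end, 75 mm from the hub axis: round, 24 mm thick, 64.5 to 104.5 mm above the foot; it spins freely on its own vertical pin, so a hand may go round with the crank without turning. Axes as crank.
- cartridge_small: Loose small filter cartridge, may be absent. Squat round can 52 mm thick, 46 mm tall, foot chamfered, about 300 g. Origin: centre of its foot; z up. On top a flat black wing along its x axis, 46 mm long, 14 mm thick, to 74 mm above the foot. Two lugs at its +x and -x sides, in line with the wing: 72 mm over both, 12 mm wide, 10 to 18 mm above the foot. Half a turn makes no difference.
- cartridge_medium: Loose medium filter cartridge, may be absent. Squat round can 62 mm thick, 46 mm tall, foot chamfered, about 400 g. Origin: centre of its foot; z up. On top a flat black wing along its x axis, 46 mm long, 14 mm thick, to 74 mm above the foot. Two lugs at its +x and -x sides, in line with the wing: 82 mm over both, 12 mm wide, 10 to 18 mm above the foot. Half a turn makes no difference.
- cartridge_large: Loose large filter cartridge, may be absent. Squat round can 72 mm thick, 46 mm tall, foot chamfered, about 500 g. Origin: centre of its foot; z up. On top a flat black wing along its x axis, 46 mm long, 14 mm thick, to 74 mm above the foot. Two lugs at its +x and -x sides, in line with the wing: 92 mm over both, 12 mm wide, 10 to 18 mm above the foot. Half a turn makes no difference.
- socket_small: Fixed bayonet collar 108 mm wide, 38 mm tall, bore 56 mm. Origin: centre of its foot on the deck; z up. Sockets stand in any order. Lug ways 21 mm wide at +x and -x. Cartridge let in with wing along socket x rests on a ledge (its origin 10 mm above this one); turned clockwise from above 70 deg (1.22 rad) to a stop, lugs drop into notches (3 mm above this one) and lock. Play 2 mm, about 4 deg.
- socket_medium: Fixed bayonet collar 108 mm wide, 38 mm tall, bore 66 mm. Origin: centre of its foot on the deck; z up. Sockets stand in any order. Lug ways 21 mm wide at +x and -x. Cartridge let in with wing along socket x rests on a ledge (its origin 10 mm above this one); turned clockwise from above 70 deg (1.22 rad) to a stop, lugs drop into notches (3 mm above this one) and lock. Play 2 mm, about 4 deg.
- socket_large: Fixed bayonet collar 108 mm wide, 38 mm tall, bore 76 mm. Origin: centre of its foot on the deck; z up. Sockets stand in any order. Lug ways 21 mm wide at +x and -x. Cartridge let in with wing along socket x rests on a ledge (its origin 10 mm above this one); turned clockwise from above 70 deg (1.22 rad) to a stop, lugs drop into notches (3 mm above this one) and lock. Play 2 mm, about 4 deg.
- leak_bottle: Bystander: white bottle 56 mm thick, 150 mm tall. Origin: centre of its underside.
- wrench: Bystander: spanner 180 mm long, lying flat. Origin: at its middle, underside.
- ferrule_carton: Bystander: cardboard box 70 x 110 x 60 mm. Origin: centre of its underside.

How it is judged:
On the way, in this order (a step that is already met when the one before it is completed fails the run):
1. every cartridge is locked in the socket of its size (horizontal distance between cartridge_small and socket_small below 0.005 m and z of cartridge_small in the frame of socket_small between -0.002 and 0.006 m and angle between each of cartridge_small, cartridge_medium, cartridge_large's own z axis and vertical below 0.1 rad and linear speed of each of cartridge_small, cartridge_medium, cartridge_large below 0.03 m/s and horizontal distance between cartridge_medium and socket_medium below 0.005 m and z of cartridge_medium in the frame of socket_medium between -0.002 and 0.006 m and horizontal distance between cartridge_large and socket_large below 0.005 m and z of cartridge_large in the frame of socket_large between -0.002 and 0.006 m), for 0.2 s.
2. the valve is fully open (all of step 1 and value of joint valve above 6 rad), for 0.2 s.
At the end, for the whole second after the job is handed in: Each cartridge present is locked at rest in its own size of socket (within 5 mm of centre, 0.1 rad of upright, origin under 6 mm above the socket's), the valve is past 6.0 rad, and the crank rests parked (within 6 mm of the post's centre, foot under 6 mm above the flange, tilt under 0.12 rad) (all of step 2 and horizontal distance between crank and park_seat below 0.006 m and z of crank in the frame of park_seat below 0.006 m and angle between crank's own z axis and vertical below 0.12 rad and linear speed of crank below 0.03 m/s); the robot touches nothing.
It fails at once if the bottle is pushed more than 40 mm from its place (distance of leak_bottle from where it was at the start of the episode above 0.04 m).
It fails at once if the spanner is pushed more than 40 mm from its place (distance of wrench from where it was at the start of the episode above 0.04 m).
It fails at once if the cardboard box is pushed more than 40 mm from its place (distance of ferrule_carton from where it was at the start of the episode above 0.04 m).
It fails at once if the valve is turned past 1 rad while a cartridge is not yet in its socket (value of joint valve above 1 rad and (horizontal distance between cartridge_small and socket_small above 0.02 m or horizontal distance between cartridge_medium and socket_medium above 0.02 m or horizontal distance between cartridge_large and socket_large above 0.02 m or z of cartridge_small in the frame of socket_small above 0.02 m or z of cartridge_medium in the frame of socket_medium above 0.02 m or z of cartridge_large in the frame of socket_large above 0.02 m)).
Of cartridge_small, cartridge_medium, cartridge_large only 2 to 3 are there at a start; the rules pass over those that are not, and their reading is None.
At some moment in a run one of cartridge_small, cartridge_medium, cartridge_large may be knocked a few centimetres aside while the robot is not near it.
It also fails if it takes over 200 s, if anything falls off the work surface, if the arm or the gripper's body presses on something with over 40 N, if the wrist force passes 120 N, or if a joint passes its speed limit or range.

## Working session

There is one attempt and no reset: what is moved stays moved. The work goes in short steps, each a Python script; the robot and the scene stay as the last script left them, time stands still between calls to the robot, and variables do not carry over. Pictures are saved under pics/ and viewed, and the job is handed in when it is done.

```bash
ls; mkdir -p pics
python3 - <<'E'
from bench import *
import cv2,numpy as np
for n in("side","top"):
    c=capture(n); cv2.imwrite(f"pics/{n}0.png",c["image"]); print(n,c["intrinsics"],c["k1"],c["R"],c["t"])
print(current_clock(),current_position(),current_orientation(),current_finger_gap(),current_force())
E
```

```text
pics
side [[503.16801531   0.         310.29909   ]
 [  0.         503.16801531 240.33416797]
 [  0.           0.           1.        ]] -0.07170139701645964 [[ 8.15601946e-01 -5.78613167e-01  5.18370280e-04]
 [-4.26735354e-01 -6.02122451e-01 -6.74792925e-01]
 [ 3.90756194e-01  5.50141216e-01 -7.38006937e-01]] [-0.41889455  0.3303218   1.09845639]
top [[451.6005651    0.         318.10281999]
 [  0.         451.6005651  244.78533832]
 [  0.           0.           1.        ]] -0.0017102425814646287 [[ 0.00188008 -0.99997698  0.0065195 ]
 [-0.99748424 -0.00233731 -0.07085009]
 [ 0.0708637  -0.00636989 -0.99746567]] [0.01138458 0.52899326 1.13287676]
0.1 [0.25512475 0.54236438 0.22187621] [ 8.44316407e-01  5.35844292e-01 -7.48915304e-04  3.73259613e-04] 0.08772521859460485 [0.44697835 0.34066587 0.45887996]
```

View pics/top0.png

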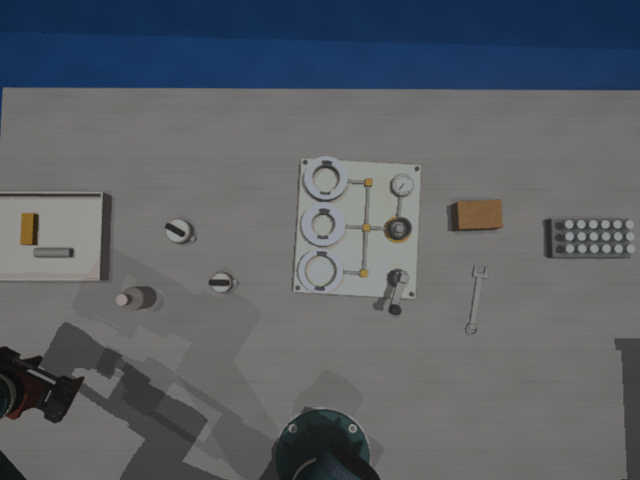

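View pics/side0.png

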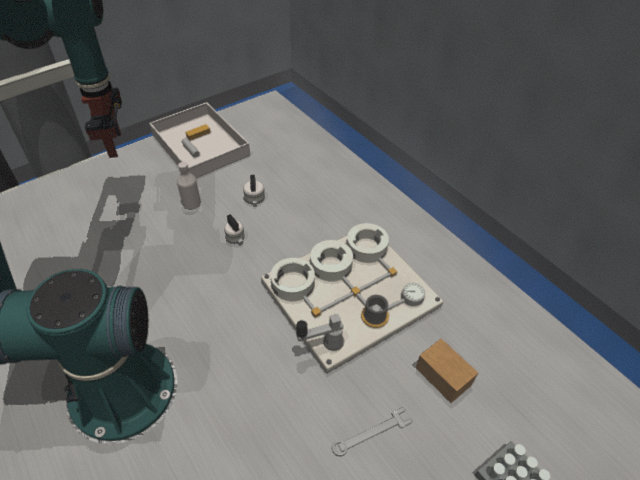

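```bash
cat > h.py <<'E'
from bench import *
import cv2,numpy as np
from scipy.optimize import least_squares, brentq
CAM={}
def cap(n):
    c=capture(n); CAM[n]=c; return c
def proj(c,X):
    X=np.atleast_2d(X); P=X@c["R"].T+c["t"]; s=P[:,:2]/P[:,2:]; r2=(s**2).sum(1,keepdims=True)
    s=s*(1+c["k1"]*r2); K=c["intrinsics"]; return s*[K[0,0],K[1,1]]+[K[0,2],K[1,2]]
def slopes(c,uv):
    uv=np.atleast_2d(np.asarray(uv,float)); K=c["intrinsics"]; d=(uv-[K[0,2],K[1,2]])/[K[0,0],K[1,1]]
    s=d.copy()
    for _ in range(20): s=d/(1+c["k1"]*(s**2).sum(1,keepdims=True))
    return s
def onz(c,uv,z):
    s=slopes(c,uv); d=np.c_[s,np.ones(len(s))]@c["R"]; o=-c["R"].T@c["t"]
    return o+d*((z-o[2])/d[:,2])[:,None]
def cloud(c):
    v,u=np.mgrid[:480,:640]; s=slopes(c,np.c_[u.ravel(),v.ravel()]); z=c["range_z"].reshape(-1,1)
    P=np.c_[s*z,z]; X=(P-c["t"])@c["R"]; X[z[:,0]<=0]=np.nan; return X.reshape(480,640,3)
E
python3 - <<'E'
from h import *
for n in("side","top"):
    c=cap(n); X=cloud(c)
    for q in ["cartridge_small","cartridge_medium","cartridge_large","socket_small","socket_medium","socket_large","crank","valve_seat","leak_bottle","wrench","ferrule_carton","unit"]:
        try: r=silhouettes(n,q)
        except Exception as e: print(q,e); continue
        for d in r[:3]:
            m=d["region"]; p=X[m]; p=p[~np.isnan(p[:,0])]
            print(n,q,round(d["conf"],2),np.round(d["xy"],1),m.sum(),np.round(np.median(p,0),3) if len(p) else None, np.round(np.percentile(p[:,2],98),3) if len(p) else None)
    z=X[...,2]; print("bench z",np.nanmedian(z[(X[...,0]>0.3)&(X[...,0]<0.8)&(abs(X[...,1])<0.5)&(z<0.02)]))
    s=c["image"]
    a=(100,140,290,170) if n=="top" else (220,160,230,220)
    im=s[a[1]:a[1]+a[3],a[0]:a[0]+a[2]]; k=min(800/a[2],600/a[3]); cv2.imwrite(f"pics/{n}_z.png",cv2.resize(im,None,fx=k,fy=k,interpolation=cv2.INTER_CUBIC))
np.save
E
```

```text
side cartridge_small 0.63 [234.8 233.3] 438 [0.429 0.239 0.042] 0.075
side cartridge_medium 0.65 [254.4 194.9] 477 [0.556 0.347 0.04 ] 0.074
side cartridge_large 0.71 [360.  303.9] 10074 [ 0.555 -0.14   0.029] 0.074
side socket_small 0.55 [332.3 257.8] 1318 [ 0.577 -0.007  0.064] 0.07
side socket_medium 0.6 [370.2 239.6] 1168 [ 0.691 -0.014  0.063] 0.07
side socket_large 0.82 [292.  269.8] 1282 [0.462 0.002 0.061] 0.07
side socket_large 0.72 [361.5 304.4] 10473 [ 0.554 -0.138  0.029] 0.075
side crank 0.71 [332.1 333. ] 832 [ 0.429 -0.183  0.098] 0.139
side valve_seat 0.78 [358.1 301.4] 10427 [ 0.555 -0.138  0.029] 0.074
side leak_bottle 0.62 [187.3 190.8] 710 [0.392 0.434 0.078] 0.15
side wrench 0.59 [368.4 432.3] 840 [ 0.387 -0.393  0.006] 0.01
side wrench 0.45 [186.1 189. ] 737 [0.392 0.435 0.077] 0.15
side wrench 0.33 [330.3 329.1] 887 [ 0.429 -0.181  0.097] 0.14
side ferrule_carton 0.58 [446.1 369.3] 2150 [ 0.59  -0.395  0.057] 0.062
side unit 0.86 [357.9 302.4] 10442 [ 0.555 -0.139  0.029] 0.074
bench z -0.0010612616638956548
top cartridge_small 0.66 [224.6 278.8] 425 [0.435 0.2
[... 359 characters left out ...]
0.068] 0.073
top socket_small 0.66 [333.6 262.3] 869 [0.464 0.006 0.068] 0.073
top socket_medium 0.94 [330.3 168.9] 1171 [ 0.693 -0.006  0.068] 0.073
top socket_large 0.87 [334.6 281.9] 818 [0.462 0.006 0.069] 0.073
top crank 0.6 [395.7 289.4] 511 [ 0.422 -0.173  0.102] 0.143
top leak_bottle 0.96 [137.8 294.7] 732 [0.399 0.438 0.1  ] 0.153
top leak_bottle 0.68 [321.6 168.9] 1100 [ 0.695 -0.007  0.068] 0.073
top wrench 0.82 [477.7 297.4] 647 [ 0.392 -0.392  0.007] 0.012
top wrench 0.23 [399.2 289.7] 552 [ 0.417 -0.174  0.101] 0.143
top ferrule_carton 0.96 [476.6 212.4] 1539 [ 0.601 -0.379  0.06 ] 0.065
top unit 0.85 [364.9 228.2] 13283 [ 0.567 -0.111  0.031] 0.069
bench z 0.001098623415819542
```

View pics/top_z.png

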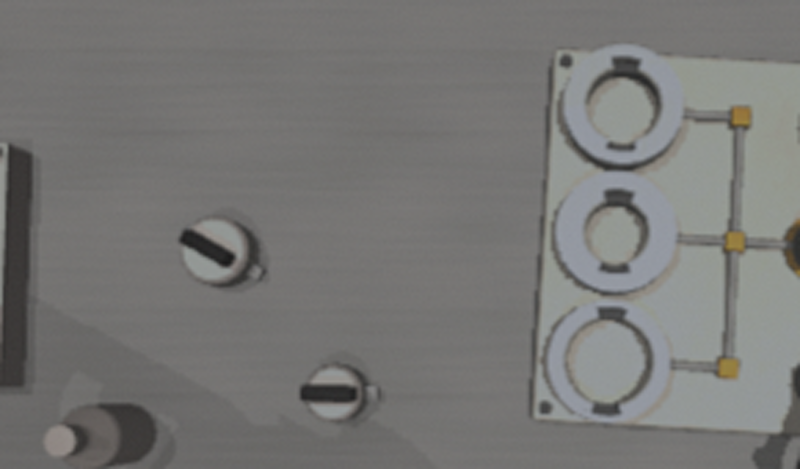

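View pics/side_z.png

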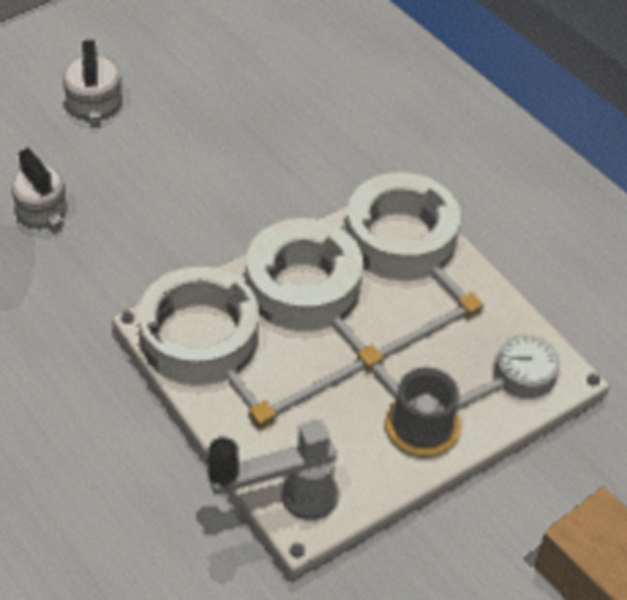

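```bash
cat >> h.py <<'E'
def samp(img,uv):
    return cv2.remap(img,uv[:,0].astype(np.float32).reshape(-1,1),uv[:,1].astype(np.float32).reshape(-1,1),cv2.INTER_CUBIC).ravel()
def circfit(c,xy,z,r,sign=0,w=0.007,skip=lambda a:False,n=72,dbg=False):
    """edge circle fit; sign=+1: brighter outside"""
    g=cv2.cvtColor(c["image"],cv2.COLOR_BGR2GRAY).astype(np.float32)
    cx,cy=xy; rr=r
    for it in range(4):
        pts=[];ww=w if it<2 else w*0.6
        ds=np.arange(-ww,ww+1e-6,0.0005)
        for a in np.arange(n)*2*np.pi/n:
            if skip(a): continue
            L=np.c_[cx+(r+ds)*np.cos(a),cy+(r+ds)*np.sin(a),np.full(len(ds),z)]
            p=samp(g,proj(c,L)); gr=np.gradient(cv2.GaussianBlur(p.reshape(-1,1),(1,5),1).ravel())
            s=gr*sign if sign else abs(gr)
            i=s.argmax()
            if s[i]<0.3 or i in(0,len(ds)-1): continue
            pts.append(L[i,:2])
        pts=np.array(pts)
        f=least_squares(lambda q:np.hypot(pts[:,0]-q[0],pts[:,1]-q[1])-q[2],[cx,cy,rr],loss="soft_l1",f_scale=0.0007)
        cx,cy,rr=f.x
    res=np.hypot(pts[:,0]-cx,pts[:,1]-cy)-rr
    return np.array([cx,cy,rr]),len(pts),np.median(abs(res))
E
python3 - <<'E'
from h import *
for n in("top","side"):
    c=cap(n)
    for nm,xy in(("S1",(0.463,0.006)),("S2",(0.579,0.0)),("S3",(0.693,-0.006))):
        for r in(0.028,0.033,0.038):
            f=circfit(c,xy,0.068,r,sign=-1 if 0 else 1,w=0.005); print(n,nm,r,np.round(f[0],4),f[1],round(f[2]*1e3,2))
        f=circfit(c,xy,0.068,0.054,sign=-1,w=0.006); print(n,nm,"outer",np.round(f[0],4),f[1],round(f[2]*1e3,2))
    f=circfit(c,(0.57,-0.19),0.083,0.026,sign=1,w=0.006); print(n,"guard",np.round(f[0],4),f[1],f[2])
E
```

```text
top S1 0.028 [0.4639 0.0077 0.0276] 18 0.52
top S1 0.033 [0.4625 0.001  0.0335] 44 0.97
top S1 0.038 [0.463  0.008  0.0393] 66 0.25
top S1 outer [0.4629 0.0073 0.0539] 69 0.54
top S2 0.028 [0.5765 0.0015 0.029 ] 62 0.43
top S2 0.033 [0.5763 0.0011 0.0312] 66 0.32
top S2 0.038 [ 0.5771 -0.0073  0.0373] 51 0.75
top S2 outer [0.5782 0.0012 0.0537] 69 0.33
top S3 0.028 [ 0.693  -0.0075  0.0294] 37 0.21
top S3 0.033 [ 0.6907 -0.0049  0.0338] 65 0.41
top S3 0.038 [ 0.691  -0.0052  0.0362] 68 0.23
top S3 outer [ 0.6929 -0.0053  0.054 ] 71 0.48
top guard [ 0.5663 -0.1847  0.0271] 54 0.0005329175467389102
side S1 0.028 [0.4673 0.0088 0.0286] 37 0.57
side S1 0.033 [0.4644 0.0092 0.0342] 58 0.73
side S1 0.038 [0.4629 0.0039 0.0386] 69 0.48
side S1 outer [0.4639 0.0065 0.0541] 72 0.28
side S2 0.028 [ 0.5773 -0.0019  0.0281] 65 0.58
side S2 0.033 [ 0.5788 -0.0009  0.0314] 69 0.49
side S2 0.038 [0.5792 0.0062 0.0372] 54 0.7
side S2 outer [ 0.5786 -0.      0.054 ] 72 0.39
side S3 0.028 [ 0.6942 -0.005   0.0295] 55 0.47
side S3 0.033 [ 0.6915 -0.0081  0.0332] 66 0.66
side S3 0.038 [ 0.6916 -0.0073  0.0363] 65 0.26
side S3 outer [ 0.6931 -0.0065  0.054 ] 72 0.14
side guard [ 0.5652 -0.1899  0.0276] 60 0.0007550739608656251
```

```bash
cat >> h.py <<'E'
def hullmask(c,P,S=8,roi=None):
    # supersampled hull of projected pts within roi (u0,v0,w,h) -> coverage
    u0,v0,w,h=roi; uv=(proj(c,P)-[u0-0.5,v0-0.5])*S
    m=np.zeros((h*S,w*S),np.uint8); hl=cv2.convexHull(uv.astype(np.float32)).reshape(-1,2)
    cv2.fillConvexPoly(m,np.round(hl*16-8).astype(np.int32),255,shift=4)
    return cv2.resize(m,(w,h),interpolation=cv2.INTER_AREA).astype(np.float32)/255
def wingpts(x,y,yaw,z0,l=0.046,t=0.014,zb=0.046,zt=0.074):
    R=np.array([[np.cos(yaw),-np.sin(yaw)],[np.sin(yaw),np.cos(yaw)]])
    return np.array([np.r_[R@[sx*l/2,sy*t/2]+[x,y],z0+z] for sx in(-1,1) for sy in(-1,1) for z in(zb,zt)])
from scipy.optimize import minimize
def wingfit(cs,x,y,yaw,z0=0.0,starts=None):
    """fit wing (dark on light can). cs: list of captures"""
    best=None
    data=[]
    for c in cs:
        u,v=proj(c,[x,y,z0+0.06])[0]; roi=(int(u)-28,int(v)-28,56,56)
        g=c["image"][roi[1]:roi[1]+56,roi[0]:roi[0]+56].max(2).astype(np.float32)
        data.append((c,roi,g))
    def cost(p,full=False):
        J=0
        for c,roi,g in data:
            m=hullmask(c,wingpts(p[0],p[1],p[2],z0),roi=roi)
            # two-level model in neighbourhood: wing dark level, surroundings = can region
            nb=cv2.dilate((m>0.02).astype(np.uint8),np.ones((5,5)))>0
            gm=g[nb]; mm=m[nb]; d=np.clip((110-gm)/70,0,1)
            J+=((d-mm)**2).sum()+ ( (np.clip((110-g)/70,0,1)[~nb]**2)[:]*0).sum()
        return J
    ys=[yaw] if starts is None else starts
    for a in ys:
        r=minimize(cost,[x,y,a],method="Nelder-Mead",options=dict(initial_simplex=np.array([x,y,a])+np.array([[0,0,0],[.006,0,0],[0,.006,0],[0,0,.25]]),xatol=1e-4,fatol=1e-3,maxiter=250))
        if best is None or r.fun<best.fun: best=r
    return best.x,best.fun
E
python3 - <<'E'
from h import *
T=cap("top");S=cap("side")
for (x,y) in((0.43,0.245),(0.557,0.352)):
    for c in(T,S):
        u,v=proj(c,[x,y,0.06])[0].astype(int); g=c["image"][v-15:v+16,u-15:u+16].max(2)
        print(np.percentile(g,[2,10,30,50,70,90,98]))
    for cs in([T],[S],[T,S]):
        f=wingfit(cs,x,y,0,starts=np.arange(6)*np.pi/6); print(np.round(f[0],4),round(f[1],2))
E
```

```text
[ 43.  57. 101. 108. 114. 140. 151.]
[ 39.   64.  129.  154.  156.  160.  198.8]
[0.434  0.2572 1.552 ] 10.13
[0.4345 0.2542 1.4213] 18.76
[0.4341 0.2551 1.5253] 35.75
[ 37.  54.  98. 114. 119. 150. 152.]
[ 45.   80.  144.  157.  160.  185.  200.8]
[0.5631 0.3655 1.0762] 11.92
[0.5627 0.3621 1.0972] 13.27
[0.5636 0.3657 1.0979] 27.31
```

Run:
```python
from h import *
T=cap("top");S=cap("side")
a=np.arange(48)*2*np.pi/48
out=[]
for (x,y,yaw,r) in((0.434,0.2555,1.54,0.026),(0.563,0.3645,1.085,0.031)):
    for c in(T,S):
        u,v=proj(c,[x,y,0.04])[0].astype(int); k=12
        im=cv2.resize(c["image"][v-16:v+17,u-16:u+17],None,fx=k,fy=k,interpolation=cv2.INTER_NEAREST)
        f=lambda P:((proj(c,P)-[u-16,v-16]+0.5)*k).astype(np.int32).reshape(-1,1,2)
        w=wingpts(x,y,yaw,0)
        cv2.polylines(im,[f(w[[1,3,7,5]])],True,(0,255,0),1)
        for z in(0,0.046): cv2.polylines(im,[f(np.c_[x+r*np.cos(a),y+r*np.sin(a),0*a+z])],True,(0,0,255),1)
        out.append(im)
cv2.imwrite("pics/ov1.png",np.vstack([np.hstack(out[:2]),np.hstack(out[2:])])[:,:][::1])
i=cv2.imread("pics/ov1.png"); cv2.imwrite("pics/ov1.png",cv2.resize(i,(600,600)))
```

```text
(no output)
```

View pics/ov1.png

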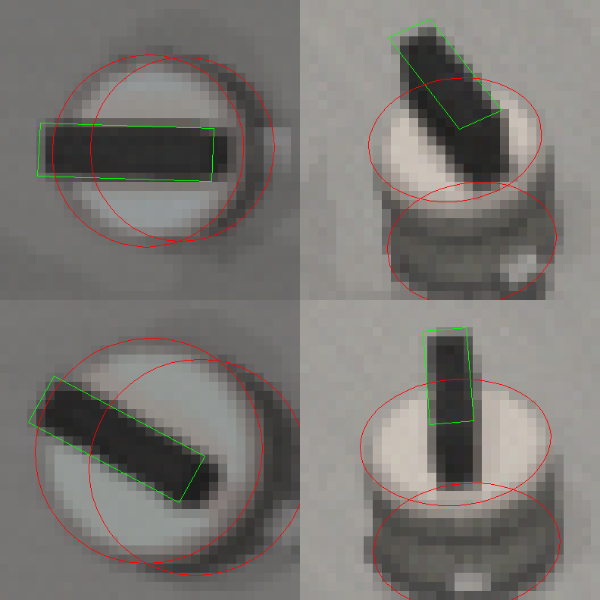

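```bash
cat >> h.py <<'E'
def wingfit(cs,x,y,yaw=0,z0=0.0,starts=None,lo=42.,hi=95.):
    data=[]
    for c in cs:
        uv=proj(c,[x,y,z0+0.06])[0]; u,v=uv; roi=(int(u)-24,int(v)-24,48,48)
        g=c["image"][roi[1]:roi[1]+48,roi[0]:roi[0]+48].max(2).astype(np.float32)
        V,U=np.mgrid[:48,:48]; nb=np.hypot(U+roi[0]-u,V+roi[1]-v)<17
        h=hi if c["R"][0,0]<0.5 else 110.
        data.append((c,roi,np.clip((h-g)/(h-lo),0,1)[nb],nb))
    def cost(p):
        return sum(((d-hullmask(c,wingpts(p[0],p[1],p[2],z0),roi=roi)[nb])**2).sum() for c,roi,d,nb in data)
    best=None
    for a in ([yaw] if starts is None else starts):
        r=minimize(cost,[x,y,a],method="Nelder-Mead",options=dict(initial_simplex=np.array([x,y,a])+np.array([[0,0,0],[.006,0,0],[0,.006,0],[0,0,.25]]),xatol=1e-4,fatol=1e-3,maxiter=250))
        if best is None or r.fun<best.fun: best=r
    return best.x,best.fun
def overlay(c,x,y,yaw,r,z0=0.0,k=12,h=16):
    a=np.arange(48)*2*np.pi/48
    u,v=proj(c,[x,y,z0+0.04])[0].astype(int)
    im=cv2.resize(c["image"][v-h:v+h+1,u-h:u+h+1],None,fx=k,fy=k,interpolation=cv2.INTER_NEAREST)
    f=lambda P:((proj(c,P)-[u-h,v-h]+0.5)*k).astype(np.int32).reshape(-1,1,2)
    cv2.polylines(im,[f(wingpts(x,y,yaw,z0)[[1,3,7,5]])],True,(0,255,0),1)
    for z in(0,0.046): cv2.polylines(im,[f(np.c_[x+r*np.cos(a),y+r*np.sin(a),0*a+z0+z])],True,(0,0,255),1)
    return im
E
python3 - <<'E'
from h import *
T=cap("top");S=cap("side"); out=[]
for (x,y,r) in((0.433,0.250,0.026),(0.56,0.358,0.031)):
    for cs in([T],[S],[T,S]):
        f=wingfit(cs,x,y,0,starts=np.arange(6)*np.pi/6); print(np.round(f[0],4),round(f[1],2))
        if len(cs)==1: out.append(overlay(cs[0],*f[0],r))
i=np.vstack([np.hstack(out[:2]),np.hstack(out[2:])]); cv2.imwrite("pics/ov2.png",cv2.resize(i,(600,600)))
E
```

```text
[0.4339 0.2543 1.5777] 20.82
[0.4346 0.2549 1.4446] 33.75
[0.4338 0.254  1.5012] 60.79
[0.5627 0.3646 1.103 ] 49.87
[0.5627 0.3621 1.0982] 28.24
[0.563  0.3643 1.1035] 80.06
```

View pics/ov2.png

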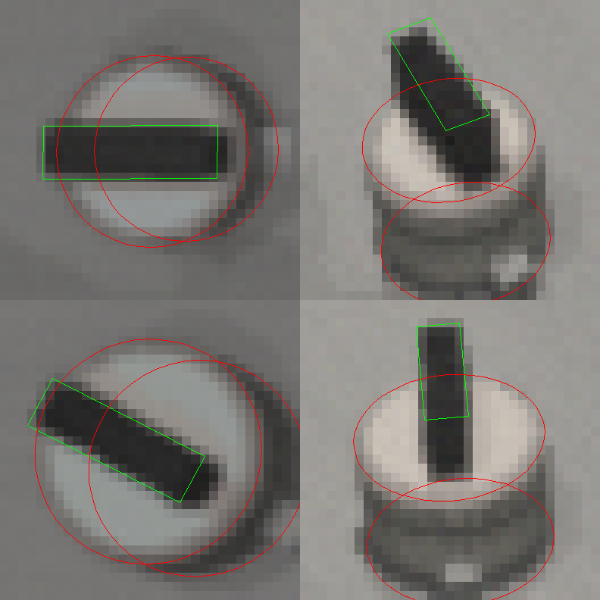

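Run:
```python
from h import *
T=cap("top");S=cap("side"); out=[]
x,y,yaw=0.433,0.251,1.56
for c in(T,S):
    u,v=proj(c,[x,y,0.06])[0]; roi=(int(u)-12,int(v)-12,24,24)
    m=hullmask(c,wingpts(x,y,yaw,0),roi=roi)
    g=c["image"][roi[1]:roi[1]+24,roi[0]:roi[0]+24].max(2)
    k=16
    a=cv2.resize(g,None,fx=k,fy=k,interpolation=cv2.INTER_NEAREST); b=cv2.resize((m*255).astype(np.uint8),None,fx=k,fy=k,interpolation=cv2.INTER_NEAREST)
    out.append(np.hstack([a,b]))
    print(g[12]); print(np.round(m[12],1))
cv2.imwrite("pics/hm.png",np.vstack(out))
```

```text
[96 47 43 45 47 46 45 45 46 47 46 47 47 47 47 47 47 46 46 35 41 76 99 77]
[0.  0.  0.9 1.  1.  1.  1.  1.  1.  1.  1.  1.  1.  1.  1.  1.  1.  1.
 1.  1.  1.  1.  1.  0.5]
[155 156 154 156 156 157 167 178 109  46  38  38  39  46  48  50  46  68
 136 199 184 155 154 156]
[0.  0.  0.  0.  0.  0.  0.  0.7 1.  1.  1.  1.  1.  1.  1.  1.  1.  1.
 0.4 0.  0.  0.  0.  0. ]
```

View pics/hm.png

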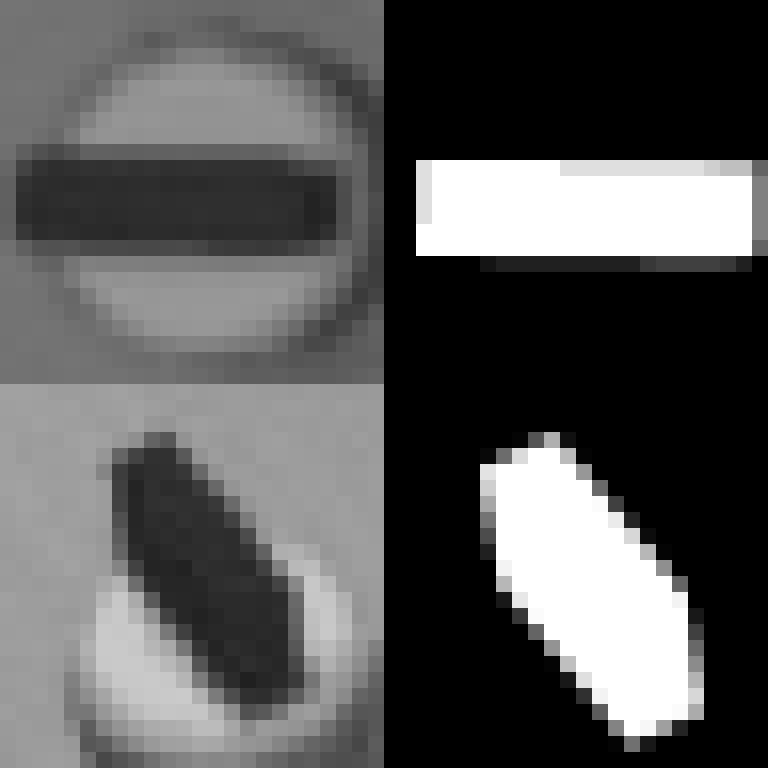

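```bash
cat >> h.py <<'E'
def wingfit(cs,x,y,yaw=0,z0=0.0,starts=None,lo=45.,hi=95.,l0=0.042,t0=0.0125,free=True):
    data=[]
    for c in cs:
        uv=proj(c,[x,y,z0+0.06])[0]; u,v=uv; roi=(int(u)-24,int(v)-24,48,48)
        g=c["image"][roi[1]:roi[1]+48,roi[0]:roi[0]+48].max(2).astype(np.float32)
        V,U=np.mgrid[:48,:48]; nb=np.hypot(U+roi[0]-u,V+roi[1]-v)<15
        h=hi if c["R"][0,0]<0.5 else 110.
        data.append((c,roi,np.clip((h-g)/(h-lo),0,1)[nb],nb))
    def cost(p):
        l,t=(p[3]*.01,p[4]*.01) if free else (l0,t0)
        return sum(((d-hullmask(c,wingpts(p[0],p[1],p[2],z0,l,t),roi=roi)[nb])**2).sum() for c,roi,d,nb in data)
    best=None
    for a in ([yaw] if starts is None else starts):
        p=np.array([x,y,a]+([l0*100,t0*100] if free else []))
        sx=np.vstack([p]+[p+s*e for s,e in zip([.006,.006,.25,.3,.2],np.eye(len(p)))])
        r=minimize(cost,p,method="Nelder-Mead",options=dict(initial_simplex=sx,xatol=1e-4,fatol=1e-3,maxiter=500))
        if best is None or r.fun<best.fun: best=r
    return best.x,best.fun
E
python3 - <<'E'
from h import *
T=cap("top");S=cap("side"); out=[]
for (x,y,r) in((0.433,0.247,0.026),(0.56,0.355,0.031)):
    for cs in([T],[S],[T,S]):
        f=wingfit(cs,x,y,0,starts=np.arange(6)*np.pi/6); print(np.round(f[0],4),round(f[1],2))
        if len(cs)==1: out.append(overlay(cs[0],*f[0][:3],r))
i=np.vstack([np.hstack(out[:2]),np.hstack(out[2:])]); cv2.imwrite("pics/ov3.png",cv2.resize(i,(600,600)))
E
```

```text
[0.4338 0.2548 1.5435 4.2674 1.2236] 14.21
[0.4342 0.2535 1.5721 3.9577 0.9728] 15.9
[0.434  0.2543 1.5267 4.229  1.1311] 36.26
[0.5629 0.3653 1.0565 4.1947 1.136 ] 37.77
[0.5631 0.3633 1.0452 3.8736 1.0473] 14.9
[0.5631 0.3649 4.1978 4.1833 1.0824] 56.79
```

View pics/ov3.png

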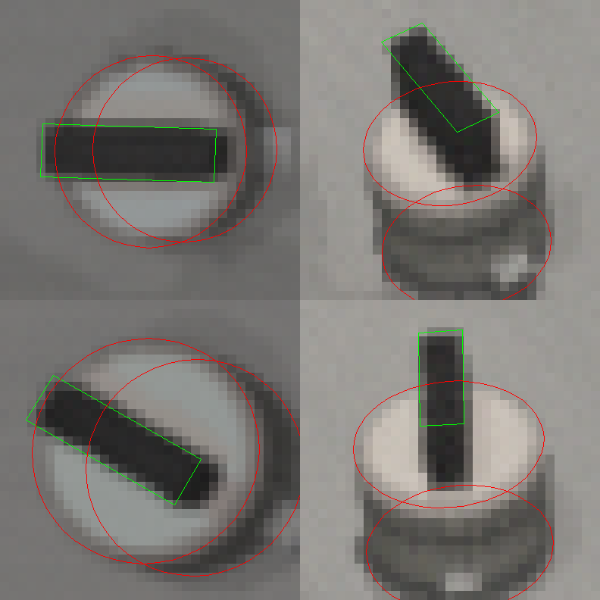

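```bash
cat >> h.py <<'E'
from scipy.spatial.transform import Rotation as Rn
def Q(th):
    c,s=np.cos(th),np.sin(th)
    return Rn.from_matrix(np.array([[c,s,0],[s,-c,0],[0,0,-1]])).as_quat()
U=np.array([np.cos(-0.0557),np.sin(-0.0557)])
SOCK=dict(small=np.array([0.5784,0.0006]),medium=np.array([0.6930,-0.0059]),large=np.array([0.4634,0.0069]))
YU=-0.0557
def yaw_now():
    R=Rn.from_quat(current_orientation()).as_matrix(); return np.arctan2(R[1,0],R[0,0])
E
python3 - <<'E'
from h import *
print(yaw_now())
for nm,(x,y,yw) in dict(small=(0.434,0.254,1.54),medium=(0.563,0.3645,1.05)).items():
    for k in range(-2,3):
        th=yw+np.pi/2+k*np.pi
        q=inverse_kinematics([x,y,0.15],Q(th)); print(nm,"grasp",round(th,2),None if q is None else np.round(q,2))
    for k in(-1,0,1):
        for d in(0,-1.22):
            th=YU+np.pi/2+k*np.pi+d; s=SOCK[nm]
            q=inverse_kinematics([s[0],s[1],0.15],Q(th)); print(nm,"sock",d,round(th,2),None if q is None else np.round(q,2))
E
```

```text
1.130961996800953
small grasp -3.17 [ 0.39  0.3   1.8  -0.    1.03 -2.72]
small grasp -0.03 [ 0.39  0.3   1.8  -0.    1.03  0.42]
small grasp 3.11 [ 0.39  0.3   1.8  -0.    1.03 -2.72]
small grasp 6.25 [ 0.39  0.3   1.8  -0.    1.03  0.42]
small grasp 9.39 [ 0.39  0.3   1.8  -0.    1.03 -2.72]
small sock 0 -1.63 [-0.12  0.4   1.64 -0.    1.1   1.51]
small sock -1.22 -2.85 [-0.12  0.4   1.64 -0.    1.1   2.73]
small sock 0 1.52 [-0.12  0.4   1.64 -0.    1.1  -1.63]
small sock -1.22 0.3 [-0.12  0.4   1.64 -0.    1.1  -0.41]
small sock 0 4.66 [-0.12  0.4   1.64 -0.    1.1   1.51]
small sock -1.22 3.44 [-0.12  0.4   1.64 -0.    1.1   2.73]
medium grasp -3.66 [ 0.47  0.52  1.43 -0.    1.19 -2.15]
medium grasp -0.52 [ 0.47  0.52  1.43 -0.    1.19  0.99]
medium grasp 2.62 [ 0.47  0.52  1.43 -0.    1.19 -2.15]
medium grasp 5.76 [ 0.47  0.52  1.43 -0.    1.19  0.99]
medium grasp 8.9 [ 0.47  0.52  1.43 -0.    1.19 -2.15]
medium sock 0 -1.63 [-0.11  0.55  1.37 -0.    1.22  1.52]
medium sock -1.22 -2.85 [-0.11  0.55  1.37 -0.    1.22  2.74]
medium sock 0 1.52 [-0.11  0.55  1.37 -0.    1.22 -1.62]
medium sock -1.22 0.3 [-0.11  0.55  1.37 -0.    1.22 -0.4 ]
medium sock 0 4.66 [-0.11  0.55  1.37 -0.    1.22  1.52]
medium sock -1.22 3.44 [-0.11  0.55  1.37 -0.    1.22  2.74]
```

Run:
```python
from h import *
move_ptp([0.434,0.254,0.20],Q(-0.03)); print(current_clock())
T=cap("top");S=cap("side")
cv2.imwrite("pics/t1.png",T["image"]);cv2.imwrite("pics/s1.png",S["image"])
```

```text
3.2833
```

View pics/t1.png

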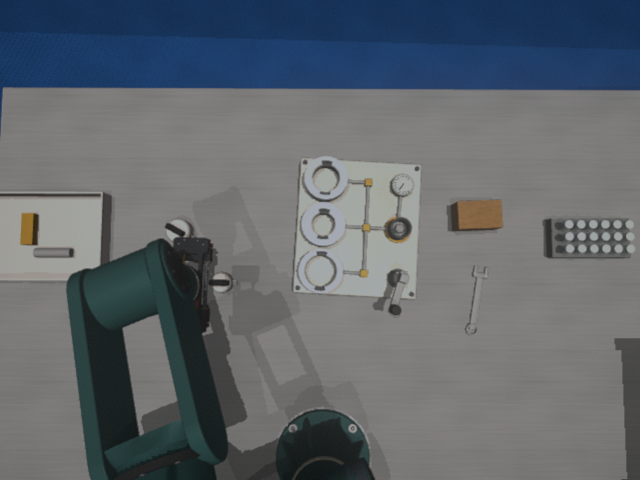

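View pics/s1.png

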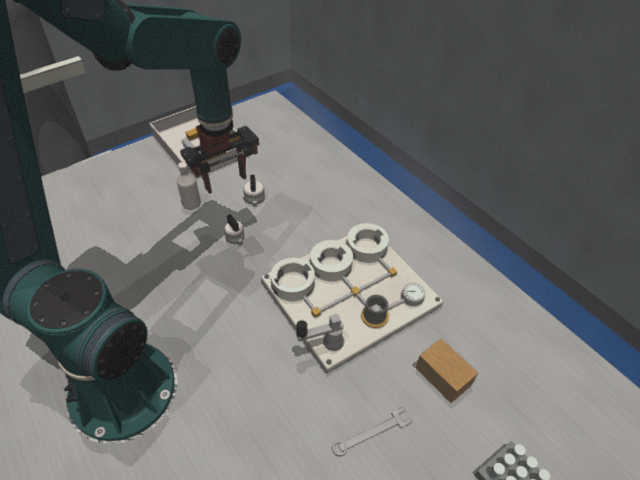

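Run:
```python
from h import *
S=CAM.get("side") or cap("side")
print(proj(S,[0.434,0.254,0.2]))
servo_line([0.434,0.254,0.080],rate=0.15)
b=servo_line([0.434,0.254,0.0495],rate=0.05,contact_N=6); print(b,current_position(),current_force())
if not b:
    move_gripper(0.0); print(current_finger_gap(),current_clock(),current_force(),current_torque())
cv2.imwrite("pics/s2.png",cap("side")["image"][100:300,130:400].repeat(2,0).repeat(2,1))
```

```text
[[225.9850931  183.49286357]]
False [0.43400958 0.25400568 0.04939441] [-0.76350251 -0.02734135 -1.58265994]
0.013574861340810138 6.2667 [ 1.25877069 -0.4698954  -1.04669437] [-0.08352987  0.03419303 -0.01257487]
```

View pics/s2.png

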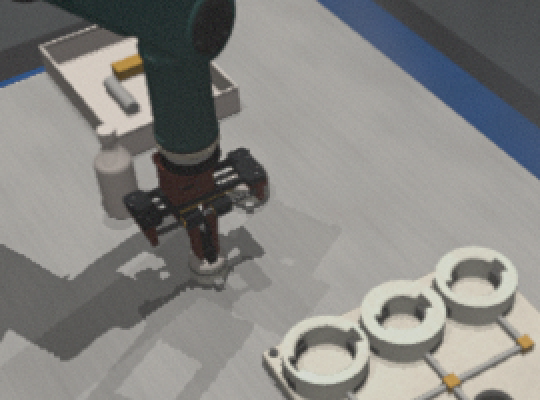

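Run:
```python
from h import *
servo_line([0.434,0.254,0.19],rate=0.15)
x,y=SOCK["small"]
move_ptp([x,y,0.19],Q(YU+np.pi/2)); servo_line([x,y,0.085+0.0494],rate=0.15)
print(current_position(),yaw_now()-YU-np.pi/2,current_joint_pos()[5],current_clock(),current_force(),current_finger_gap())
S=cap("side"); T=cap("top")
o=overlay(S,x,y,YU,0.026,z0=0.085,k=11,h=24); p=overlay(T,x,y,YU,0.026,z0=0.085,k=11,h=24)
cv2.imwrite("pics/h1.png",cv2.resize(np.hstack([o,p]),(800,400)))
```

```text
[0.5784269  0.00089622 0.13452327] 0.0003254373691423673 -1.6333153292551972 9.7 [-0.35313362  0.87685477 -2.09040003] 0.013708635556033123
```

View pics/h1.png

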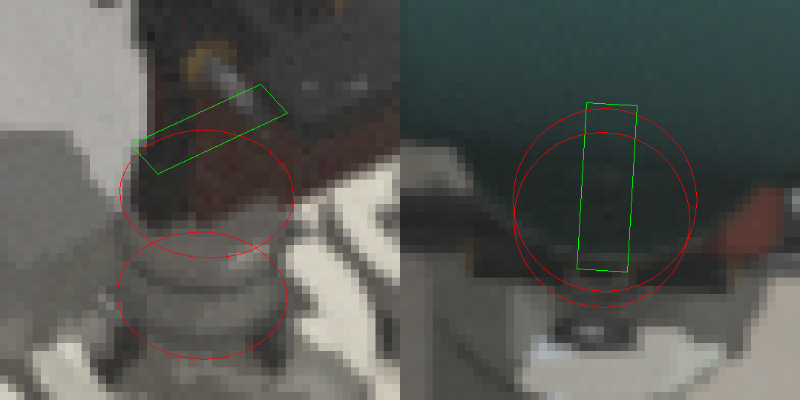

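Run:
```python
from h import *
x,y=SOCK["small"]; x+=0.0005
servo_line([x,y,0.125],rate=0.05)
b=servo_line([x,y,0.0885],rate=0.03,contact_N=7)
print(b,current_position(),current_force(),current_torque(),current_clock())
S=cap("side"); cv2.imwrite("pics/s3.png",cv2.resize(S["image"][180:330,230:430],None,fx=4,fy=4,interpolation=cv2.INTER_CUBIC))
```

```text
True [0.5787257  0.00064132 0.08934726] [-0.06465673  0.34026359  5.95704092] [ 0.02978647  0.10440202 -0.01825247] 11.2583
```

View pics/s3.png

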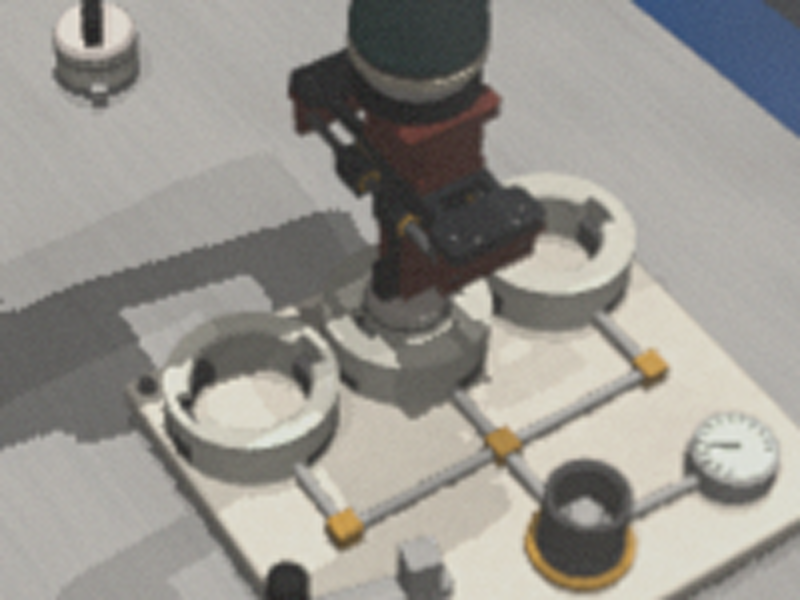

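```bash
cat >> h.py <<'E'
def twist(total=1.22,step=0.2,stopT=1.0):
    j0=np.array(current_joint_pos()); t0=np.array(current_torque()); d=0
    while d<total-1e-6:
        d=min(d+step,total); j=j0.copy(); j[5]+=d; goto_joints(list(j))
        f,t=np.array(current_force()),np.array(current_torque())-t0
        print("tw",round(d,2),np.round(f,1),np.round(t,2),np.round(current_position(),4))
        if abs(t[2])>stopT: print("torque stop"); break
E
python3 - <<'E'
from h import *
x,y=SOCK["small"]; x+=0.0005
servo_line([x,y,0.0895],rate=0.03); print(current_force())
twist()
b=servo_line([current_position()[0],current_position()[1],0.0815],rate=0.03,contact_N=8)
print(b,current_position(),current_force(),current_torque(),current_clock(),yaw_now())
E
```

```text
[0.45900711 0.15402623 0.10962568]
tw 0.2 [ 0.4  0.1 -0.1] [-0.04  0.05 -0.02] [5.79e-01 4.00e-04 8.94e-02]
tw 0.4 [-0.2  0.  -0.5] [-0.14  0.07 -0.01] [5.788e-01 4.000e-04 8.940e-02]
tw 0.6 [-0.2 -1.  -0.1] [-0.09  0.14  0.02] [5.788e-01 4.000e-04 8.940e-02]
tw 0.8 [-0.1  0.1 -0.2] [-0.01  0.12 -0.02] [0.5788 0.0006 0.0893]
tw 1.0 [-0.2  0.1 -0.9] [0.12 0.14 0.04] [0.5788 0.0006 0.0893]
tw 1.2 [ 0.2  0.3 -2.1] [0.02 0.27 0.02] [0.5784 0.0006 0.0891]
tw 1.22 [ 1.   0.2 -1.6] [0.03 0.17 0.02] [0.5787 0.0006 0.0892]
True [5.79193065e-01 5.77588656e-04 8.21831818e-02] [-0.30976075 -0.82000451  3.27114114] [-0.06721538  0.01631573  0.04341433] 13.9583 0.29645306696812296
```

Run:
```python
from h import *
move_gripper(0.05); p=current_position(); servo_line([p[0],p[1],0.20],rate=0.15)
T=cap("top"); S=cap("side")
print(current_clock())
f=wingfit([T],0.563,0.3645,1.05); print(f); f=wingfit([S],0.563,0.3645,1.05); print(f)
cv2.imwrite("pics/t4.png",T["image"]); cv2.imwrite("pics/s4.png",S["image"])
```

```text
15.7333
(array([0.56277087, 0.36529561, 1.05644242, 4.08287004, 1.02258569]), np.float64(2.8686671257019043))
(array([0.56310835, 0.36330789, 1.04266072, 3.79920337, 0.97161296]), np.float64(6.721092224121094))
```

View pics/s4.png

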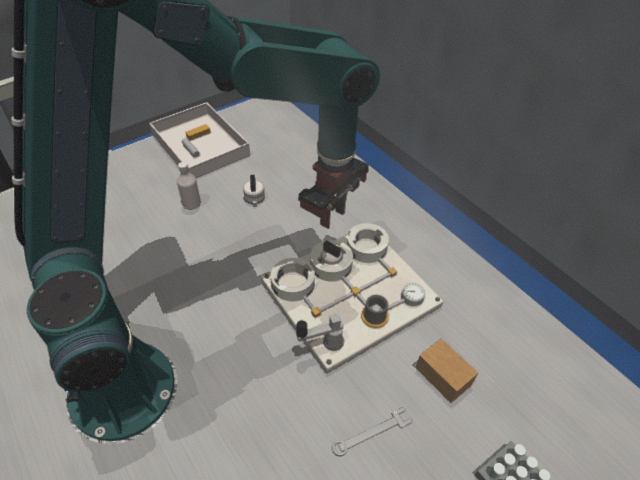

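View pics/t4.png

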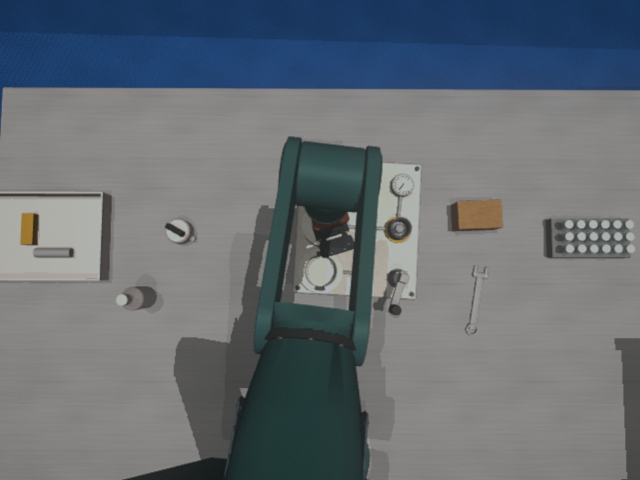

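Run:
```python
from h import *
x,y,w=0.563,0.3645,1.05
p=[x,y,0.20]; move_ptp([0.52,0.22,0.23],Q(w-np.pi/2))
T=cap("top");S=cap("side"); f=wingfit([S],x,y,w); g=wingfit([T],x,y,w); print(f,g)
move_ptp(p,Q(w-np.pi/2))
S=cap("side"); h=wingfit([S],x,y,w); print(h)
cv2.imwrite("pics/s5.png",cv2.resize(S["image"][100:250,170:370],None,fx=4,fy=4,interpolation=cv2.INTER_CUBIC))
```

```text
(array([0.56272979, 0.36275854, 1.04675769, 4.29647294, 1.02806156]), np.float64(19.49802017211914)) (array([0.54584869, 0.37430752, 0.16611672, 5.29576719, 4.25405063]), np.float64(103.682861328125))
(array([0.56386218, 0.3639889 , 1.03268177, 3.93473405, 1.19580789]), np.float64(18.75027084350586))
```

View pics/s5.png

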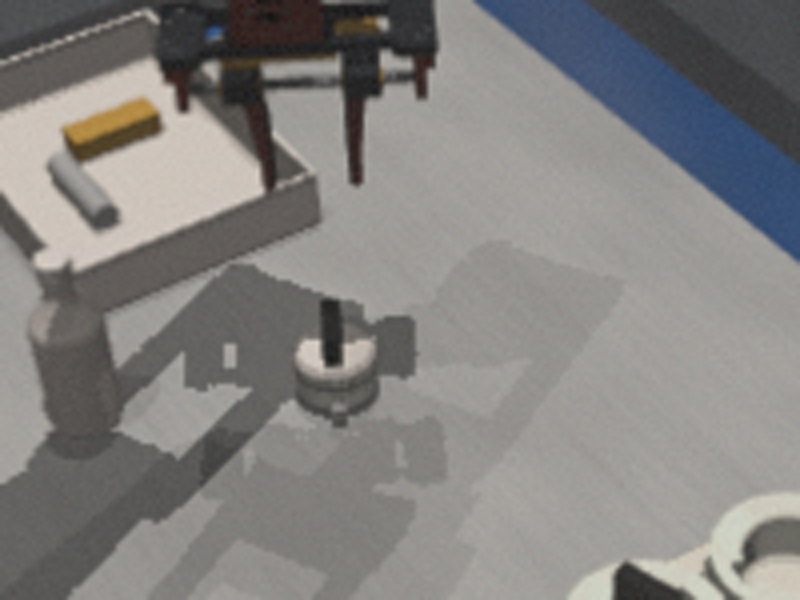

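Run:
```python
from h import *
x,y,w=0.563,0.364,1.05
servo_line([x,y,0.080],rate=0.15)
b=servo_line([x,y,0.0495],rate=0.05,contact_N=6); print(b,current_position())
assert not b
move_gripper(0.0); print(current_finger_gap())
assert 0.012<current_finger_gap()<0.016
servo_line([x,y,0.19],rate=0.15); print(current_finger_gap(),current_force())
x,y=SOCK["medium"]
move_ptp([x,y,0.19],Q(YU+np.pi/2)); servo_line([x,y,0.085+0.0494],rate=0.15)
print(current_position(),yaw_now()-YU-np.pi/2,current_joint_pos()[5],current_clock(),current_finger_gap())
S=cap("side"); T=cap("top")
o=overlay(S,x,y,YU,0.031,z0=0.085,k=11,h=24); p=overlay(T,x,y,YU,0.031,z0=0.085,k=11,h=24)
cv2.imwrite("pics/h2.png",cv2.resize(np.hstack([o,p]),(800,400)))
```

```text
False [0.5630244  0.36402289 0.04940277]
0.014136398255207443
0.013876210315596195 [-0.39161601 -0.1288403  -3.2636826 ]
[ 0.69305097 -0.00564809  0.13443508] 0.0002224522501632631 -1.6230827824067975 23.85 0.013575693205099658
```

View pics/h2.png

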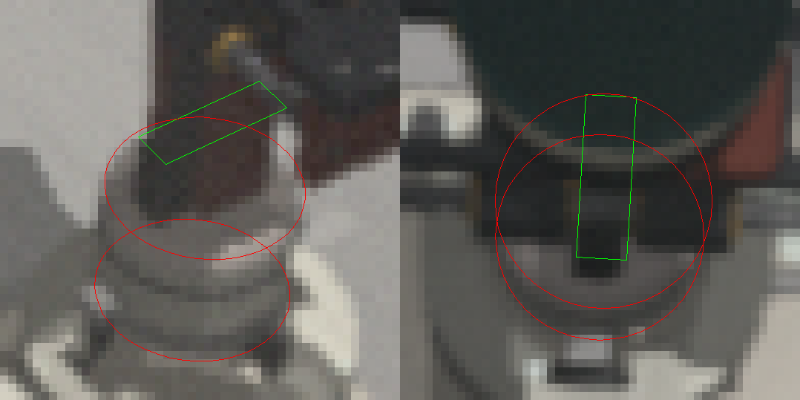

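Run:
```python
from h import *
x,y=SOCK["medium"]
servo_line([x,y,0.125],rate=0.05)
b=servo_line([x,y,0.0885],rate=0.03,contact_N=7)
z=current_position()[2]; print(b,current_position(),current_force(),current_torque(),current_clock())
if z<0.0905:
    servo_line([x,y,0.0895],rate=0.03)
    twist()
    p=current_position()
    b=servo_line([p[0],p[1],0.0815],rate=0.03,contact_N=8)
    print(b,current_position(),current_force(),current_torque(),current_clock())
```

```text
True [ 0.69283496 -0.00588039  0.08949823] [-0.38643507 -0.36749213  6.04027554] [0.05156019 0.16518814 0.04117477] 25.4
tw 0.2 [-0.4  0.1  0.5] [-0.15 -0.   -0.01] [ 0.6933 -0.0061  0.0895]
tw 0.4 [-0.8  0.1  0.7] [-0.26 -0.08 -0.  ] [ 0.6932 -0.0062  0.0895]
tw 0.6 [0.1 0.5 0.5] [-0.17 -0.07  0.05] [ 0.6932 -0.0061  0.0895]
tw 0.8 [ 0.4  0.2 -1. ] [-0.13  0.01 -0.01] [ 0.6932 -0.006   0.0895]
tw 1.0 [ 0.3  0.4 -0.1] [-0.17  0.07 -0.06] [ 0.6931 -0.006   0.0895]
tw 1.2 [-0.6  1.1 -3.9] [-0.15  0.06 -0.05] [ 0.6927 -0.0059  0.0889]
tw 1.22 [ 0.3  0.  -4.3] [-0.12  0.1   0.03] [ 0.6929 -0.0059  0.0892]
True [ 0.69342221 -0.00589549  0.08238702] [ 0.32881275 -0.21783705  4.05597623] [-0.04993246  0.07279978  0.08086185] 28.05
```

Run:
```python
from h import *
move_gripper(0.05); p=current_position(); servo_line([p[0],p[1],0.20],rate=0.15)
move_ptp([0.35,0.30,0.25],Q(0.0)); print(current_clock())
T=cap("top");S=cap("side")
cv2.imwrite("pics/t6.png",cv2.resize(T["image"][140:320,285:435],None,fx=3.3,fy=3.3,interpolation=cv2.INTER_CUBIC)); cv2.imwrite("pics/s6.png",cv2.resize(S["image"][210:370,250:450],None,fx=4,fy=3.75,interpolation=cv2.INTER_CUBIC))
for nm,r in(("small",.026),("medium",.031)):
    x,y=SOCK[nm]
    print(nm,[np.round(wingfit([c],x,y,YU-1.22,z0=0.033)[0],4) for c in(T,S)])
for q in("crank","crank_head","crank_handle","park_seat","valve_mouth"):
    for n in("top","side"):
        print(q,n,[(round(d["conf"],2),np.round(d["xy"],1)) for d in spot_in(n,q)[:2]])
```

```text
31.4167
small [array([ 5.7750e-01,  1.6000e-03, -1.2628e+00,  4.6117e+00,  9.7400e-01]), array([ 5.7830e-01, -5.0000e-04, -1.2584e+00,  4.2845e+00,  6.7610e-01])]
medium [array([ 6.9150e-01, -4.1000e-03, -1.2786e+00,  4.2491e+00,  9.4660e-01]), array([ 0.6917, -0.0057, -1.2526,  4.1885,  0.5   ])]
crank top [(0.76, array([397.2, 287.2])), (0.25, array([371.4, 233.4]))]
crank side [(0.77, array([328.8, 331.6]))]
crank_head top []
crank_head side [(0.78, array([327.4, 331.7]))]
crank_handle top [(0.6, array([398.3, 288.9]))]
crank_handle side [(0.92, array([328.2, 333.6])), (0.36, array([292.4, 271.4]))]
park_seat top [(0.9, array([371.6, 232.6])), (0.4, array([320.9, 259.3]))]
park_seat side [(0.59, array([360. , 304.5]))]
valve_mouth top [(0.58, array([371.7, 232.5])), (0.54, array([325.8, 178. ]))]
valve_mouth side [(0.77, array([361.7, 304.2]))]
```

View pics/t6.png

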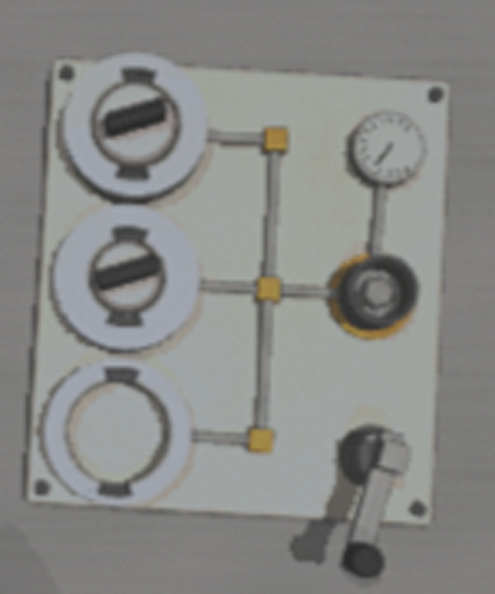

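View pics/s6.png

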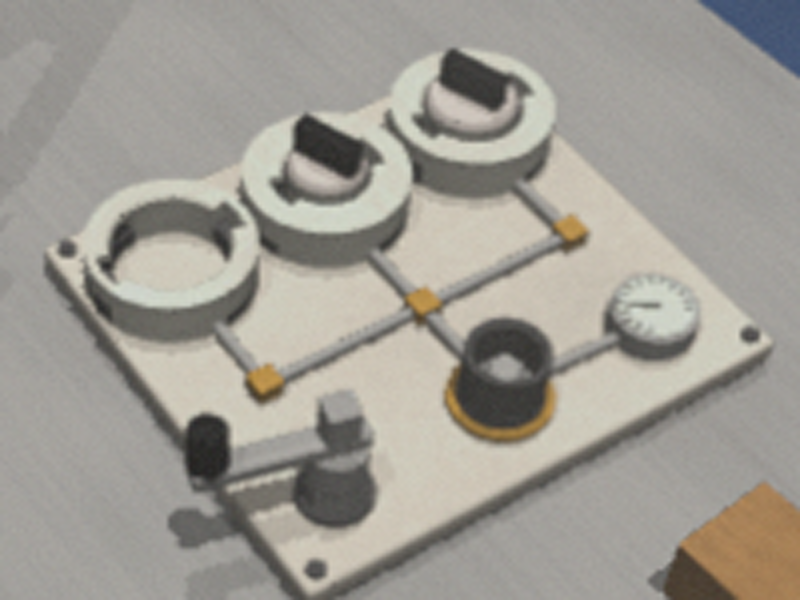

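Run:
```python
from h import *
T=cap("top");S=cap("side")
print("head",onz(T,[405.3,277.0],0.128),onz(S,[335.5,318],0.128))
print("handle",onz(T,[394.7,308.5],0.1405),onz(S,[302,323.3],0.1405))
def draw(c,u,v,items,h=22,k=12):
    im=cv2.resize(c["image"][v-h:v+h+1,u-h:u+h+1],None,fx=k,fy=k,interpolation=cv2.INTER_CUBIC)
    for P,col in items: cv2.polylines(im,[((proj(c,P)-[u-h,v-h]+0.5)*k).astype(np.int32).reshape(-1,1,2)],True,col,1)
    return im
a=np.arange(48)*2*np.pi/48
circ=lambda x,y,z,r:np.c_[x+r*np.cos(a),y+r*np.sin(a),0*a+z]
vx,vy=0.5665,-0.1885
out=[]
for c in(T,S):
    u,v=proj(c,[vx,vy,0.07])[0].astype(int)
    out.append(draw(c,u,v,[(circ(vx,vy,0.083,0.026),(0,255,0)),(circ(vx,vy,0.083,0.020),(0,255,255)),(circ(vx,vy,0.066,0.0115),(0,0,255))],h=16,k=12))
cv2.imwrite("pics/v1.png",np.hstack(out))
```

```text
head [[ 0.44743036 -0.18740011  0.128     ]] [[ 0.44661764 -0.18756114  0.128     ]]
handle [[ 0.37637999 -0.16008678  0.1405    ]] [[ 0.37596883 -0.16384467  0.1405    ]]
```

View pics/v1.png

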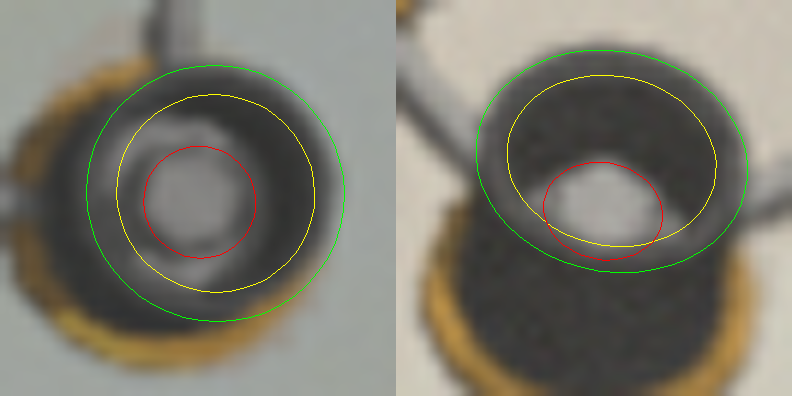

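```bash
cat >> h.py <<'E'
HX,HY,CY=0.447,-0.1875,2.797
V=np.array([0.5677,-0.1876])
E
python3 - <<'E'
from h import *
th=CY-np.pi/2
move_ptp([HX,HY,0.22],Q(th)); print(current_joint_pos()[5],current_clock())
servo_line([HX,HY,0.140],rate=0.15)
S=cap("side"); cv2.imwrite("pics/s7.png",cv2.resize(S["image"][230:380,250:450],None,fx=4,fy=4,interpolation=cv2.INTER_CUBIC))
T=cap("top"); cv2.imwrite("pics/t7.png",cv2.resize(T["image"][220:340,320:480],None,fx=4,fy=4,interpolation=cv2.INTER_CUBIC))
E
```

```text
-1.7654054909650196 34.1167
```

View pics/s7.png

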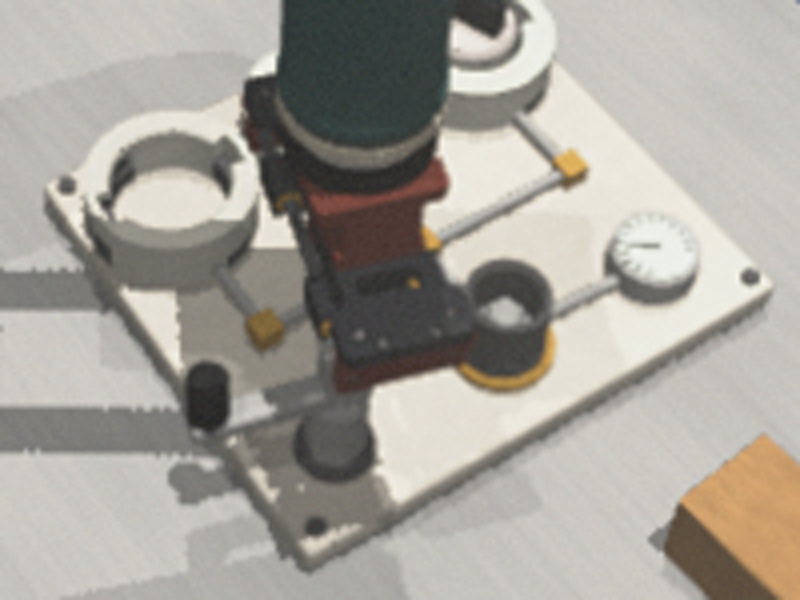

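View pics/t7.png

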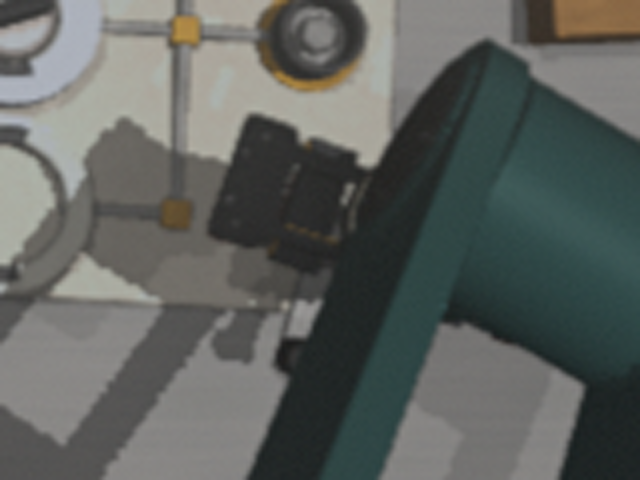

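Run:
```python
from h import *
b=servo_line([HX,HY,0.098],rate=0.05,contact_N=6); print(b,current_position())
if not b:
    f0=np.array(current_force()); move_gripper(0.0); print(current_finger_gap(),np.array(current_force())-f0,np.array(current_torque()))
    b=servo_line([HX,HY,0.104],rate=0.02,contact_N=15); print(b,current_position(),current_force(),current_torque())
    S=cap("side"); cv2.imwrite("pics/s8.png",cv2.resize(S["image"][230:380,250:450],None,fx=4,fy=4,interpolation=cv2.INTER_CUBIC))
```

```text
False [ 0.4472092  -0.18763575  0.09817456]
0.019731518226619525 [0.71288782 1.21246129 1.15273796] [ 0.06063937  0.11248971 -0.06833917]
False [ 0.44695718 -0.18749929  0.10399714] [-0.71946755 -1.77002705 -3.77698946] [-0.03274368 -0.01480981  0.07475157]
```

View pics/s8.png

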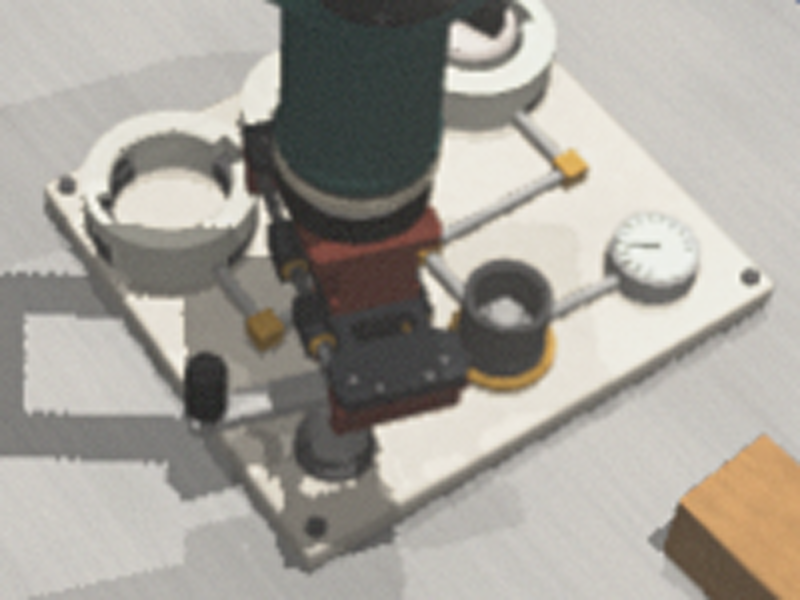

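Run:
```python
from h import *
servo_line([HX,HY,0.165],rate=0.1)
th=YU+np.radians(194)-np.pi/2
servo_line([V[0],V[1],0.165],Q(th),rate=0.08)
servo_line([V[0],V[1],0.150],rate=0.05)
print(current_position(),yaw_now()-th,current_joint_pos()[5],current_clock(),current_finger_gap())
S=cap("side")
a=np.arange(48)*2*np.pi/48
circ=lambda x,y,z,r:np.c_[x+r*np.cos(a),y+r*np.sin(a),0*a+z]
u,v=proj(S,[V[0],V[1],0.09])[0].astype(int);h=25;k=12
im=cv2.resize(S["image"][v-h:v+h+1,u-h:u+h+1],None,fx=k,fy=k,interpolation=cv2.INTER_CUBIC)
for z,r,col in((0.088,0.018,(0,0,255)),(0.138,0.018,(0,0,255)),(0.083,0.026,(0,255,0))):
    cv2.polylines(im,[((proj(S,circ(V[0],V[1],z,r))-[u-h,v-h]+0.5)*k).astype(np.int32).reshape(-1,1,2)],True,col,1)
cv2.imwrite("pics/s9.png",im)
```

```text
[ 0.56727934 -0.18742164  0.14942132] -5.812874624600006e-05 -2.194091520306879 39.8333 0.019772493608298365
```

View pics/s9.png

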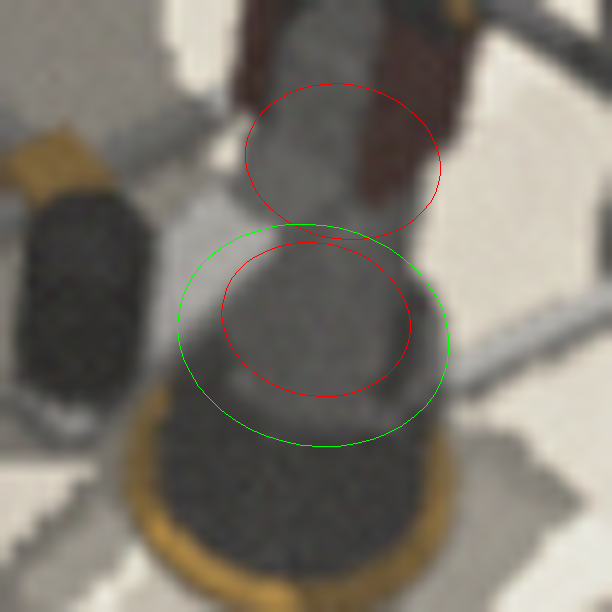

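Run:
```python
from h import *
b=servo_line([V[0],V[1],0.110],rate=0.03,contact_N=6); print(b,current_position(),current_force(),current_torque(),current_clock())
```

```text
False [ 0.56816819 -0.18766671  0.11021186] [ 2.74685683  0.28481011 -2.91240272] [ 0.23591801 -0.74134482  0.04312606] 41.3667
```

Run:
```python
from h import *
b=servo_line([V[0],V[1],0.1085],rate=0.02,contact_N=5); print(b,current_position(),current_force())
move_gripper(0.05); print(current_position(),current_force())
servo_line([V[0],V[1],0.22],rate=0.15); move_ptp([0.40,0.05,0.28],Q(0.3))
T=cap("top");S=cap("side"); print(current_clock())
cv2.imwrite("pics/t10.png",cv2.resize(T["image"][180:300,320:480],None,fx=5,fy=5,interpolation=cv2.INTER_CUBIC)); cv2.imwrite("pics/s10.png",cv2.resize(S["image"][230:380,250:450],None,fx=4,fy=4,interpolation=cv2.INTER_CUBIC))
```

```text
False [ 0.56835223 -0.18767228  0.11003672] [1.32617406 1.75695965 7.513088  ]
[ 0.56762379 -0.18761845  0.10837303] [0.01644951 0.09293838 0.14180421]
44.8833
```

View pics/t10.png

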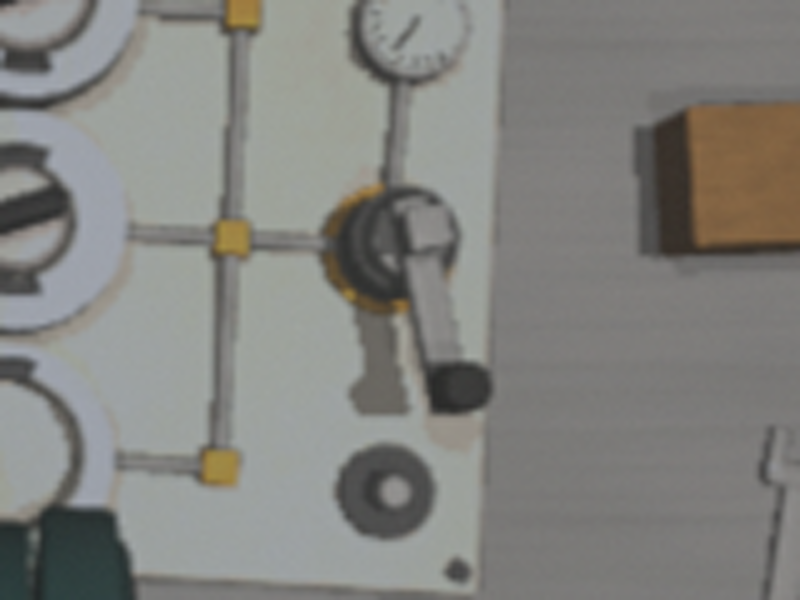

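View pics/s10.png

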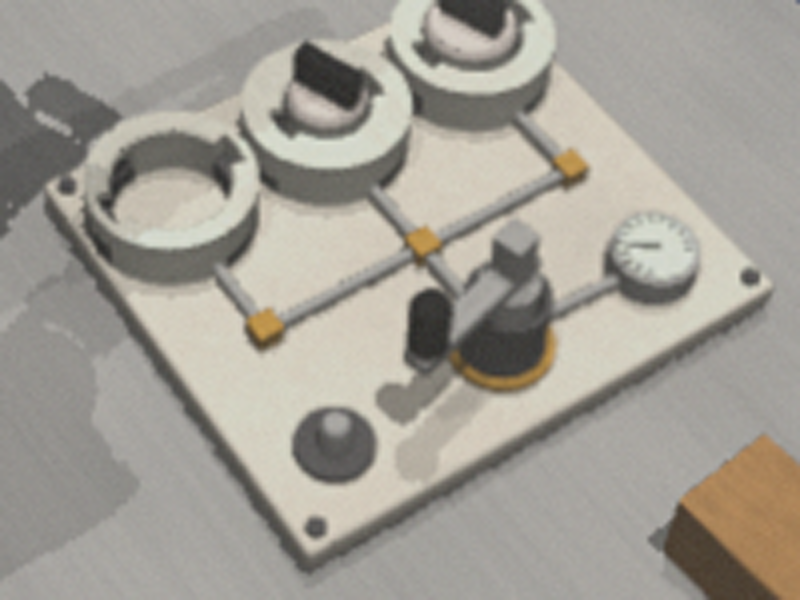

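Run:
```python
from h import *
T=cap("top");S=cap("side")
for z in(0.140,0.158): print("head",z,onz(T,[406,224.4],z),onz(S,[379,290],z))
print("handle",onz(T,[412.8,257.2],0.1525),onz(S,[357.75,306.25],0.1525))
print("post",onz(T,[399,278.4],0.057),onz(S,[334,334.5],0.057))
for c in(T,S): print("flange",circfit(c,(0.447,-0.1875),0.036,0.024,sign=1,w=0.006))
for n,c in(("top",T),("side",S)):
    X=cloud(c); 
    u,v=(406,224) if n=="top" else (379,290)
    print(np.median(X[v-1:v+2,u-1:u+2].reshape(-1,3),0))
```

```text
head 0.14 [[ 0.56764953 -0.18803341  0.14      ]] [[ 0.56447165 -0.19080866  0.14      ]]
head 0.158 [[ 0.56554211 -0.18439156  0.158     ]] [[ 0.55417879 -0.20001184  0.158     ]]
handle [[ 0.49193655 -0.19995282  0.1525    ]] [[ 0.49247433 -0.20375242  0.1525    ]]
post [[ 0.44397808 -0.18602671  0.057     ]] [[ 0.44788955 -0.18479254  0.057     ]]
flange (array([ 0.44537624, -0.18401946,  0.02422349]), 72, np.float64(0.0002736778913656271))
flange (array([ 0.44485882, -0.1868519 ,  0.02479177]), 72, np.float64(0.0003983544395875175))
[ 0.56880353 -0.18774586  0.13849051]
[ 0.56520246 -0.18967834  0.13873889]
```

```bash
cat >> h.py <<'E'
V=np.array([0.568,-0.188]); RH=0.075
def hp(a): return V+RH*np.array([np.cos(a),np.sin(a)])
E
python3 - <<'E'
from h import *
a0=np.radians(190.4); p=hp(a0); th=-0.35
move_ptp([p[0],p[1],0.21],Q(th)); servo_line([p[0],p[1],0.160],rate=0.15)
b=servo_line([p[0],p[1],0.117],rate=0.05,contact_N=5); print(b,current_position())
if not b:
    move_gripper(0.0); print(current_finger_gap(),current_force(),current_torque(),current_position(),current_clock())
E
```

```text
False [ 0.49444654 -0.20163935  0.11717813]
0.023077629629341147 [0.22647725 0.48203667 0.83262671] [-0.10249207  0.05664411  0.01279565] [ 0.49433579 -0.20158295  0.11711678] 48.0833
```

```bash
cat >> h.py <<'E'
def sweep(a0,a1,step=np.radians(10),rate=0.08,stopF=15,every=1):
    n=int(np.ceil(abs(a1-a0)/step)); 
    for i,a in enumerate(np.linspace(a0,a1,n+1)[1:]):
        p=hp(a); servo_line([p[0],p[1],0.117],rate=rate)
        f=np.array(current_force()); r=np.array([np.cos(a),np.sin(a)]); t=np.array([-r[1],r[0]])
        P=np.array(current_position())[:2]-V
        if i%every==0: print(round(np.degrees(a),1),"Fr %.1f Ft %.1f Fz %.1f"%(f[:2]@r,f[:2]@t,f[2]),"actual",np.round(np.degrees(np.arctan2(P[1],P[0]))%360,1),round(np.hypot(*P)*1e3,2))
        if np.hypot(*f[:2])>stopF: print("STOP"); return a
    return a1
E
python3 - <<'E'
from h import *
sweep(np.radians(190.4),np.radians(260.4)); print(current_finger_gap(),current_clock())
S=cap("side"); cv2.imwrite("pics/s11.png",cv2.resize(S["image"][230:380,250:450],None,fx=4,fy=4,interpolation=cv2.INTER_CUBIC))
E
```

```text
200.4 Fr -0.1 Ft -0.2 Fz -0.5 actual 201.2 74.76
210.4 Fr -3.5 Ft -0.3 Fz -1.2 actual 210.7 74.7
220.4 Fr -4.0 Ft -1.3 Fz -1.6 actual 220.1 74.83
230.4 Fr -4.7 Ft -1.6 Fz -1.2 actual 230.0 74.9
240.4 Fr -4.4 Ft -1.7 Fz -2.1 actual 240.0 74.93
250.4 Fr -4.1 Ft -1.8 Fz -2.0 actual 250.2 74.96
260.4 Fr -3.5 Ft -1.5 Fz -1.8 actual 260.3 75.01
0.0230723124811753 50.3
```

View pics/s11.png

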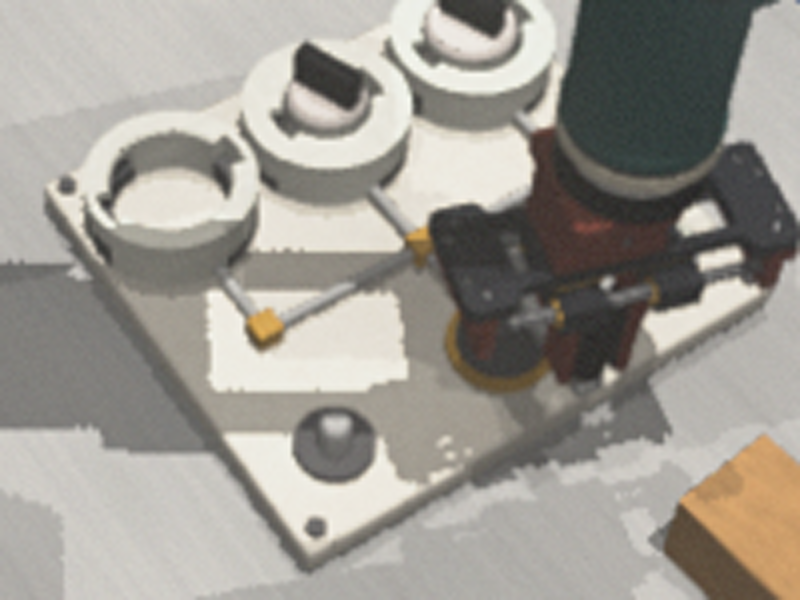

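Run:
```python
from h import *
a=sweep(np.radians(260.4),np.radians(520.4),every=3); print(np.degrees(a),current_finger_gap(),current_clock())
```

```text
270.4 Fr -3.7 Ft -1.6 Fz -0.7 actual 270.4 75.11
300.4 Fr -2.6 Ft -1.4 Fz -0.9 actual 300.5 75.31
330.4 Fr 0.3 Ft -1.9 Fz 0.4 actual 330.5 75.62
360.4 Fr 1.9 Ft -1.2 Fz 1.5 actual 0.5 75.81
390.4 Fr 4.7 Ft -1.5 Fz 4.0 actual 30.3 75.77
420.4 Fr 4.7 Ft -1.5 Fz 4.6 actual 60.8 75.72
450.4 Fr 4.1 Ft -1.6 Fz 5.8 actual 91.0 75.6
480.4 Fr 2.0 Ft -2.4 Fz 5.3 actual 120.8 75.29
510.4 Fr -0.5 Ft -1.4 Fz 2.1 actual 150.6 74.87
520.4 0.02316461518281286 58.5833
```

Run:
```python
from h import *
a=sweep(np.radians(520.4),np.radians(585),step=np.radians(3),rate=0.04,stopF=14,every=1); print(np.degrees(a),current_finger_gap(),current_clock())
```

```text
523.3 Fr -1.9 Ft -1.9 Fz 0.3 actual 163.3 74.77
526.3 Fr -2.3 Ft -2.5 Fz -1.1 actual 166.2 74.76
529.2 Fr -3.5 Ft -2.8 Fz -1.1 actual 169.2 74.77
532.1 Fr -4.4 Ft -2.7 Fz -3.2 actual 172.0 74.74
535.1 Fr -4.8 Ft -3.0 Fz -2.8 actual 174.9 74.76
538.0 Fr -5.1 Ft -2.2 Fz -1.8 actual 177.8 74.78
541.0 Fr -4.9 Ft -3.0 Fz -1.7 actual 180.7 74.78
543.9 Fr -5.8 Ft -2.2 Fz -2.1 actual 183.5 74.78
546.8 Fr -5.6 Ft -2.2 Fz -2.4 actual 186.4 74.82
549.8 Fr -6.3 Ft -3.0 Fz -2.8 actual 189.2 74.82
552.7 Fr -5.7 Ft -2.8 Fz -2.6 actual 192.1 74.86
555.6 Fr -5.6 Ft -3.4 Fz -1.4 actual 194.6 75.07
558.6 Fr -5.6 Ft -5.5 Fz -1.4 actual 196.8 75.51
561.5 Fr -4.8 Ft -6.4 Fz -0.3 actual 199.1 75.94
564.4 Fr -3.6 Ft -6.6 Fz 1.0 actual 201.5 76.39
567.4 Fr -2.1 Ft -5.5 Fz 1.0 actual 204.0 76.69
570.3 Fr -2.1 Ft -6.8 Fz 1.4 actual 206.3 77.18
573.3 Fr -0.5 Ft -7.9 Fz 1.6 actual 208.8 77.35
576.2 Fr -0.3 Ft -5.9 Fz 1.0 actual 212.1 77.48
579.1 Fr 1.9 Ft -6.0 Fz 0.6 actual 215.2 77.54
582.1 Fr 2.7 Ft -4.6 Fz 0.6 actual 218.8 77.41
585.0 Fr 3.6 Ft -0.9 Fz -1.0 actual 223.6 76.64
585.0 0.0235661767118964 64.0833
```

Run:
```python
from h import *
S=cap("side"); T=cap("top"); cv2.imwrite("pics/s12.png",cv2.resize(S["image"][200:350,250:450],None,fx=4,fy=4,interpolation=cv2.INTER_CUBIC))
cv2.imwrite("pics/t12.png",cv2.resize(T["image"][150:300,320:480],None,fx=4,fy=4,interpolation=cv2.INTER_CUBIC))
```

```text
(no output)
```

View pics/s12.png

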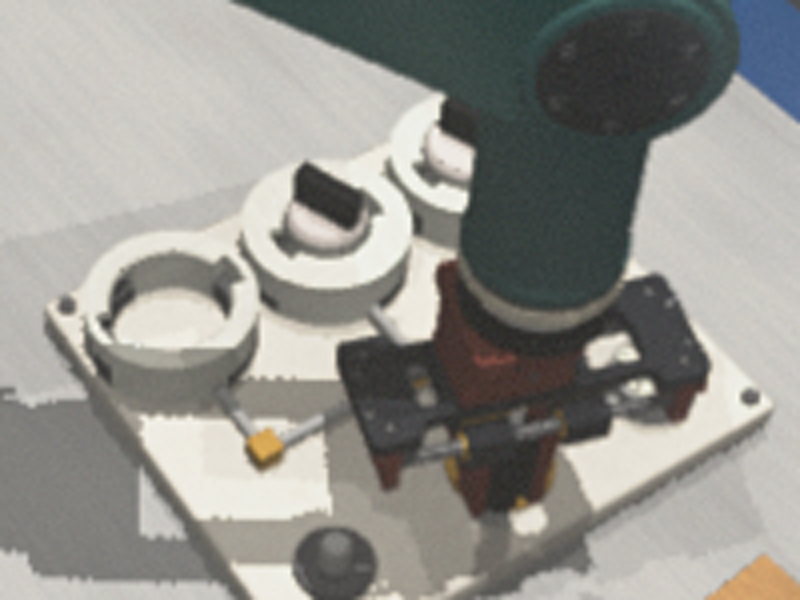

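View pics/t12.png

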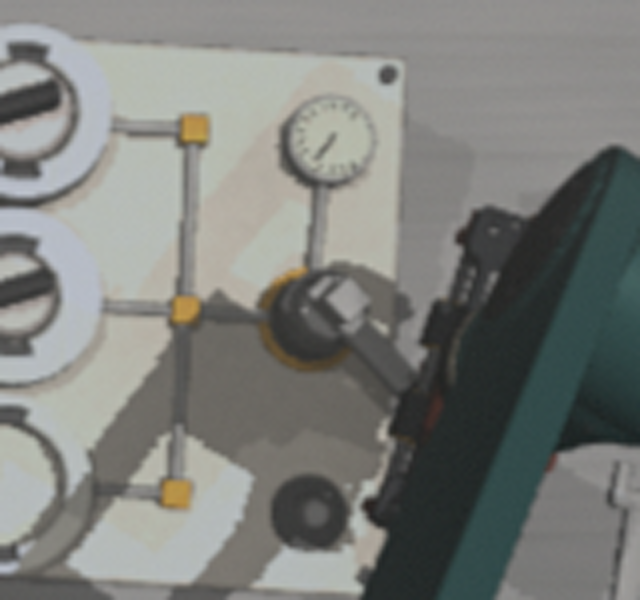

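Run:
```python
from h import *
move_gripper(0.05); print(current_force(),current_position())
p=current_position(); servo_line([p[0],p[1],0.24],rate=0.15); move_ptp([0.40,0.05,0.28],Q(0.3))
S=cap("side"); T=cap("top"); cv2.imwrite("pics/s13.png",cv2.resize(S["image"][220:370,250:450],None,fx=4,fy=4,interpolation=cv2.INTER_CUBIC))
cv2.imwrite("pics/t13.png",cv2.resize(T["image"][150:300,320:480],None,fx=4,fy=4,interpolation=cv2.INTER_CUBIC)); print(current_clock())
```

```text
[ 0.12025857 -1.06124861 -0.33880993] [ 0.51515721 -0.24101594  0.11709435]
67.0583
```

View pics/s13.png

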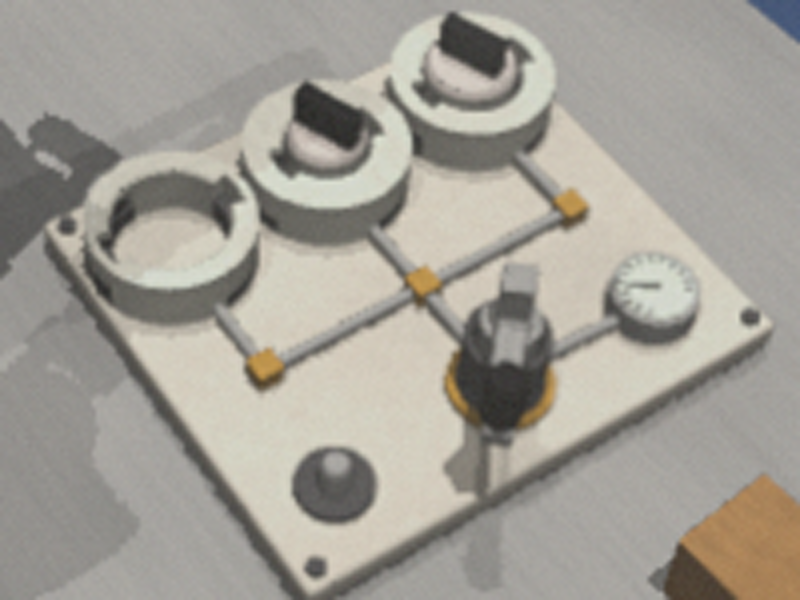

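View pics/t13.png

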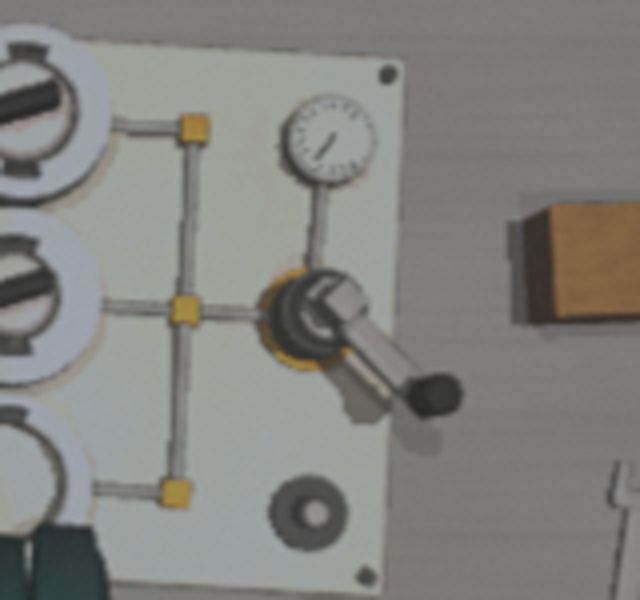

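Run:
```python
from h import *
T=cap("top");S=cap("side")
for z in(0.140,0.158): print("head",z,onz(T,[405,225],z),onz(S,[379.75,290],z))
for z in(0.1525,0.1705): print("handle",onz(T,[428.5,248],z),onz(S,[250+502/4,220+372/4],z))
X=cloud(T); Y=cloud(S)
print(X[224:227,404:407,2],Y[289:292,378:382,2])
print("handle z",X[246:251,427:431,2], "arm z", X[236:238,414:417,2])
# tallest pts near the crank
m=(abs(X[...,0]-V[0])<0.12)&(abs(X[...,1]-V[1])<0.12)&(X[...,2]>0.12); P=X[m]; print(len(P),np.round(P[np.argsort(P[:,0])][::6],3))
```

```text
head 0.14 [[ 0.56626086 -0.18572262  0.14      ]] [[ 0.5658263  -0.19177385  0.14      ]]
head 0.158 [[ 0.56417777 -0.18212126  0.158     ]] [[ 0.55550615 -0.2009576   0.158     ]]
handle [[ 0.512778   -0.23569299  0.1525    ]] [[ 0.51206551 -0.23885025  0.1525    ]]
handle [[ 0.5116178  -0.23116103  0.1705    ]] [[ 0.50269704 -0.24720273  0.1705    ]]
[[0.14343568 0.14315738 0.14377346]
 [0.14056774 0.14146561 0.14516209]
 [0.14178225 0.14308684 0.13907681]] [[0.13748177 0.13864706 0.13714489 0.14083351]
 [0.13829201 0.13690463 0.14067088 0.13942912]
 [0.13999808 0.13891724 0.13900399 0.14213095]]
handle z [[0.15650701 0.15517443 0.15452927 0.15384151]
 [0.15124769 0.15274003 0.15310816 0.15416554]
 [0.15181779 0.15404844 0.15269292 0.15561463]
 [0.15456582 0.15265931 0.1499548  0.1526355 ]
 [0.15039045 0.15410522 0.15403982 0.15206142]] arm z [[0.11523161 0.11134917 0.11182718]
 [0.11330496 0.11098774 0.11124026]]
214 [[ 0.502 -0.242  0.15 ]
 [ 0.504 -0.241  0.155]
 [ 0.504 -0.234  0.147]
 [ 0.506 -0.248  0.154]
 [ 0.506 -0.232  0.144]
 [ 0.508 -0.243  0.153]
 [ 0.509 -0.252  0.148]
 [ 0.51  -0.241  0.154]
 [ 0.511 -0.244  0.15 ]
 [ 0.513 -0.238  0.156]
 [ 0.513 -0.246  0.152]
 [ 0.514 -0.23   0.126]
 [ 0.515 -0.237  0.153]
 [ 0.516 -0.23   0.136]
 [ 0.517 -0.246  0.154]
 [ 0.518 -0.23   0.144]
 [ 0.52  -0.231  0.12 ]
 [ 0.521 -0.232  0.136]
 [ 0.522 -0.24   0.151]
 [ 0.524 -0.245  0.149]
 [ 0.557 -0.185  0.143]
 [ 0.559 -0.183  0.141]
 [ 0.561 -0.182  0.124]
 [ 0.562 -0.186  0.138]
 [ 0.564 -0.181  0.143]
 [ 0.564 -0.179  0.139]
 [ 0.566 -0.196  0.146]
 [ 0.566 -0.183  0.141]
 [ 0.568 -0.192  0.145]
 [ 0.568 -0.183  0.143]
 [ 0.569 -0.202  0.138]
 [ 0.571 -0.186  0.141]
 [ 0.572 -0.182  0.147]
 [ 0.573 -0.197  0.141]
 [ 0.575 -0.183  0.142]
 [ 0.578 -0.186  0.14 ]]
```

```bash
cat >> h.py <<'E'
V=np.array([0.5686,-0.1874])
E
python3 - <<'E'
from h import *
a0=np.radians(222.5); p=hp(a0); th=-0.35
move_ptp([p[0],p[1],0.21],Q(th)); servo_line([p[0],p[1],0.160],rate=0.15)
b=servo_line([p[0],p[1],0.117],rate=0.05,contact_N=5); print(b,current_position())
assert not b
move_gripper(0.0); print(current_finger_gap(),current_force(),current_position(),current_clock())
a=sweep(a0,np.radians(252),step=np.radians(2.5),rate=0.03,stopF=7); print(np.degrees(a))
E
```

```text
False [ 0.51354476 -0.23821989  0.11722516]
0.023583256941512663 [ 0.93800115  0.06748147 -0.8241935 ] [ 0.51364404 -0.23823224  0.11713258] 70.3917
225.0 Fr -1.1 Ft 0.1 Fz -0.7 actual 225.1 74.93
227.4 Fr -0.9 Ft -0.1 Fz -0.1 actual 227.6 75.01
229.9 Fr -0.1 Ft 0.5 Fz -0.5 actual 230.1 75.06
232.3 Fr 0.3 Ft -0.3 Fz 0.4 actual 232.5 75.09
234.8 Fr 0.2 Ft 0.5 Fz -0.1 actual 235.0 75.04
237.2 Fr -0.1 Ft 0.3 Fz 1.0 actual 237.4 75.06
239.7 Fr 0.6 Ft -0.2 Fz 0.5 actual 239.9 75.01
242.2 Fr 0.2 Ft 1.1 Fz 0.6 actual 242.4 74.99
244.6 Fr -0.4 Ft 0.5 Fz 0.1 actual 244.8 74.97
247.1 Fr -1.9 Ft -0.2 Fz 0.4 actual 247.3 74.9
249.5 Fr -0.4 Ft -1.6 Fz 0.2 actual 249.5 74.89
252.0 Fr -1.4 Ft -2.9 Fz 1.5 actual 251.6 74.92
252.0
```

Run:
```python
from h import *
a=sweep(np.radians(252),np.radians(258),step=np.radians(1.5),rate=0.03,stopF=7); print(np.degrees(a))
sleep(0.3); a=np.radians(258);f=np.array(current_force()); print(f)
```

```text
253.5 Fr -1.3 Ft -4.0 Fz 1.8 actual 253.0 74.91
255.0 Fr -0.1 Ft -5.9 Fz 2.8 actual 254.4 74.93
256.5 Fr -0.0 Ft -5.4 Fz 3.2 actual 255.7 74.97
258.0 Fr 0.1 Ft -6.5 Fz 3.7 actual 257.0 75.02
258.0
[-6.69134884  0.50611766  3.23413883]
```

Run:
```python
from h import *
sweep(np.radians(258),np.radians(238),step=np.radians(2.5),rate=0.03,stopF=9)
print(current_force())
move_gripper(0.05)
p=current_position(); servo_line([p[0],p[1],0.24],rate=0.15); move_ptp([0.40,0.05,0.28],Q(0.3))
S=cap("side"); T=cap("top"); cv2.imwrite("pics/s14.png",cv2.resize(S["image"][220:370,250:450],None,fx=4,fy=4,interpolation=cv2.INTER_CUBIC))
cv2.imwrite("pics/t14.png",cv2.resize(T["image"][150:300,320:480],None,fx=4,fy=4,interpolation=cv2.INTER_CUBIC)); print(current_clock())
for y in(np.radians(238),): 
  for th in(y-np.pi/2,y+np.pi/2,y,y-np.pi):
    print(th,[None if q is None else np.round(q[5],2) for q in(inverse_kinematics([V[0],V[1],0.15],Q(th)),inverse_kinematics([0.446,-0.1865,0.15],Q(th)))])
```

```text
255.5 Fr -1.5 Ft -0.7 Fz -0.6 actual 255.7 74.87
253.0 Fr -2.2 Ft 1.4 Fz -3.3 actual 253.8 74.81
250.5 Fr -2.1 Ft 0.3 Fz -2.0 actual 250.5 74.95
248.0 Fr -3.1 Ft -0.5 Fz -0.5 actual 247.6 75.03
245.5 Fr -2.0 Ft 0.3 Fz -1.3 actual 245.3 75.14
243.0 Fr -0.2 Ft 0.3 Fz -0.8 actual 242.9 75.19
240.5 Fr -0.7 Ft -0.1 Fz -0.6 actual 240.5 75.21
238.0 Fr 1.0 Ft 0.6 Fz 1.2 actual 238.0 75.18
[-0.04638745 -1.18099039  1.16188366]
79.7833
2.5830872929516078 [None, None]
5.724679946541401 [np.float64(0.12), np.float64(0.02)]
4.153883619746504 [np.float64(1.7), np.float64(1.59)]
1.0122909661567112 [np.float64(-1.45), np.float64(-1.55)]
```

View pics/t14.png

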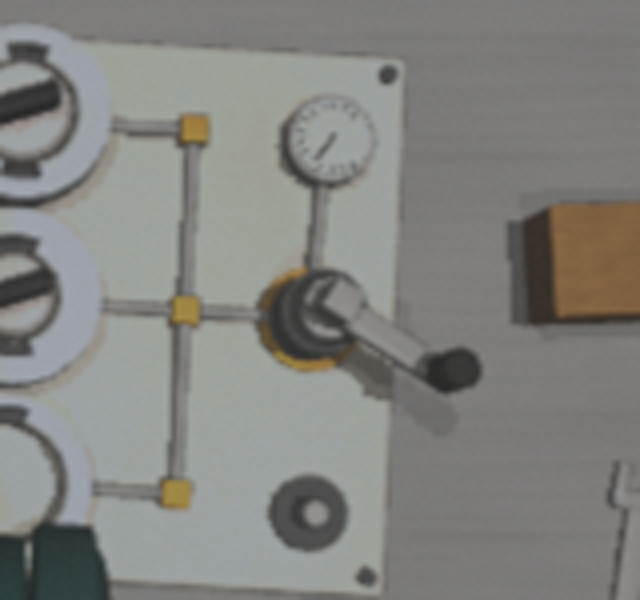

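View pics/s14.png

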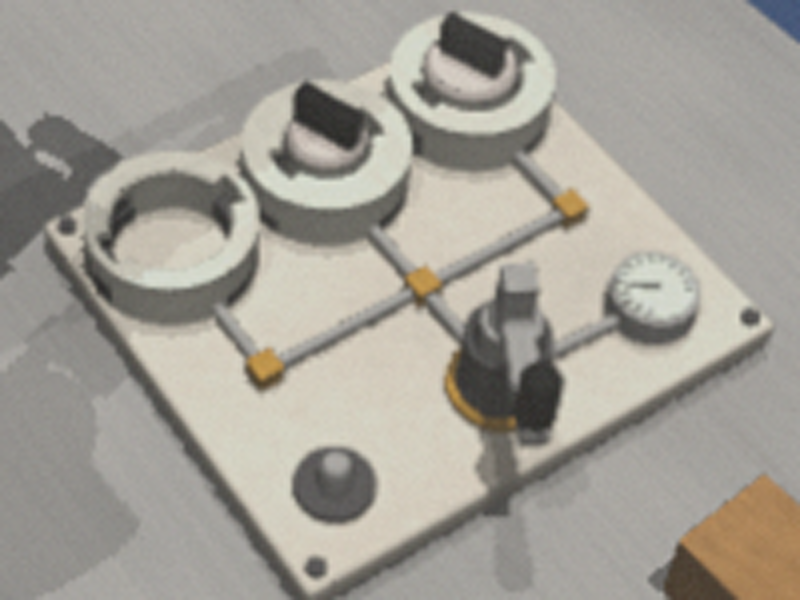

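Run:
```python
from h import *
th=np.radians(238)+np.pi/2
move_ptp([V[0],V[1],0.22],Q(th)); print(current_joint_pos()[5])
servo_line([V[0],V[1],0.15],rate=0.15)
b=servo_line([V[0],V[1],0.110],rate=0.05,contact_N=6); print(b,current_position())
assert not b
move_gripper(0.0); print(current_finger_gap(),current_force(),current_torque(),current_position())
b=servo_line([V[0],V[1],0.165],rate=0.05,contact_N=25); print(b,current_position(),current_force(),current_clock())
S=cap("side"); cv2.imwrite("pics/s15.png",cv2.resize(S["image"][220:370,250:450],None,fx=4,fy=4,interpolation=cv2.INTER_CUBIC))
```

```text
0.12424811763203909
False [ 0.56881154 -0.18750658  0.11016594]
0.02005742680835182 [0.83584997 0.2210163  1.68452843] [-0.09838279  0.14017236  0.03104371] [ 0.56874214 -0.18749257  0.11014917]
False [ 0.56830046 -0.18728748  0.16458627] [-0.45246053 -1.14389572 -3.80733697] 84.3167
```

View pics/s15.png

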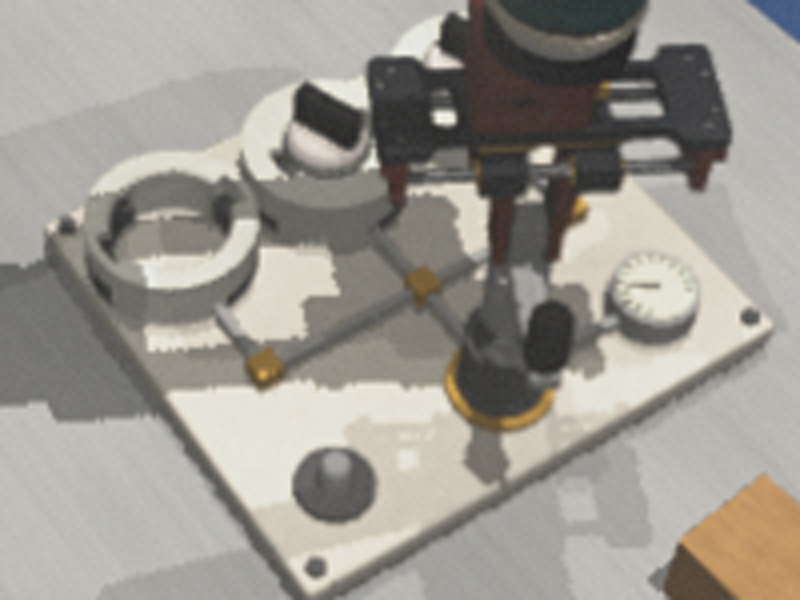

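Run:
```python
from h import *
x,y=0.446,-0.1865
servo_line([x,y,0.165],rate=0.1)
servo_line([x,y,0.125],rate=0.08)
b=servo_line([x,y,0.0975],rate=0.03,contact_N=6); print(b,current_position(),current_force(),current_torque(),current_clock())
```

```text
True [ 0.44573693 -0.18630523  0.09812934] [-0.15074179  0.64055217  4.2495499 ] [-0.01638764  0.21585428 -0.00514649] 87.2417
```

Foot reached the flange (TCP 0.0981). Release and check.

Run:
```python
from h import *
move_gripper(0.05); p=current_position(); print(p,current_force()); servo_line([p[0],p[1],0.24],rate=0.15); move_ptp([0.38,0.25,0.28],Q(0.3)); sleep(0.5)
S=cap("side"); T=cap("top"); cv2.imwrite("pics/s16.png",cv2.resize(S["image"][220:370,250:450],None,fx=4,fy=4,interpolation=cv2.INTER_CUBIC))
cv2.imwrite("pics/t16.png",cv2.resize(T["image"][150:320,285:485],None,fx=3.5,fy=3.5,interpolation=cv2.INTER_CUBIC)); print(current_clock())
cv2.imwrite("pics/t16f.png",T["image"])
X=cloud(T);Y=cloud(S)
for Z in(X,Y):
    m=(np.hypot(Z[...,0]-0.446,Z[...,1]+0.1865)<0.012)&(Z[...,2]>0.115); print(m.sum(),np.round(np.median(Z[m],0),4))
for nm in("small","medium"):
    x,y=SOCK[nm]; print(nm,[np.round(wingfit([c],x,y,YU-1.22,z0=0.033)[0][:3],4) for c in(T,S)],[round(float(np.nanpercentile(Z[...,2][np.hypot(Z[...,0]-x,Z[...,1]-y)<0.02],90)),4) for Z in(X,Y)])
print(current_force())
```

```text
[ 0.44463151 -0.18563599  0.09722168] [-0.07568922  0.68687642 -0.21927515]
91.225
77 [ 0.4451 -0.1848  0.1286]
85 [ 0.4439 -0.1883  0.1263]
small [array([ 0.5776,  0.0016, -1.2657]), array([ 5.7810e-01, -2.0000e-04, -1.2612e+00])] [0.1093, 0.1061]
medium [array([ 0.6909, -0.0036, -1.2687]), array([ 0.6913, -0.0052, -1.2433])] [0.1088, 0.1058]
[-0.22747515 -1.18062119 -0.11063681]
```

View pics/t16.png

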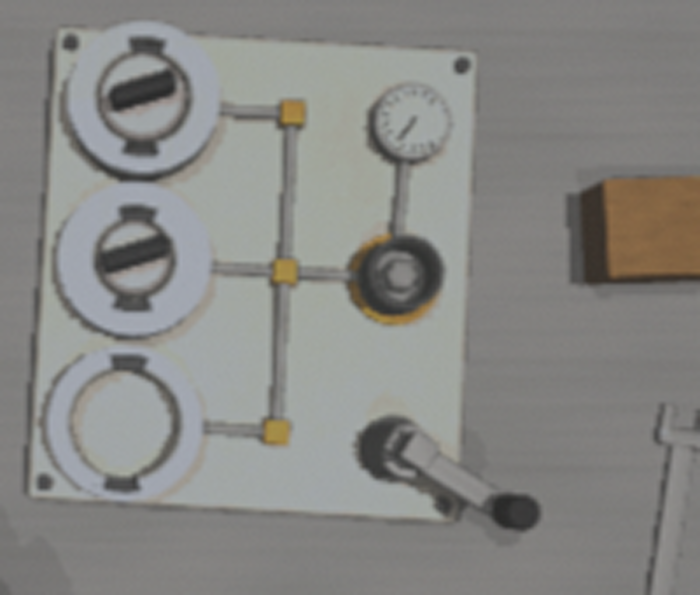

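View pics/s16.png

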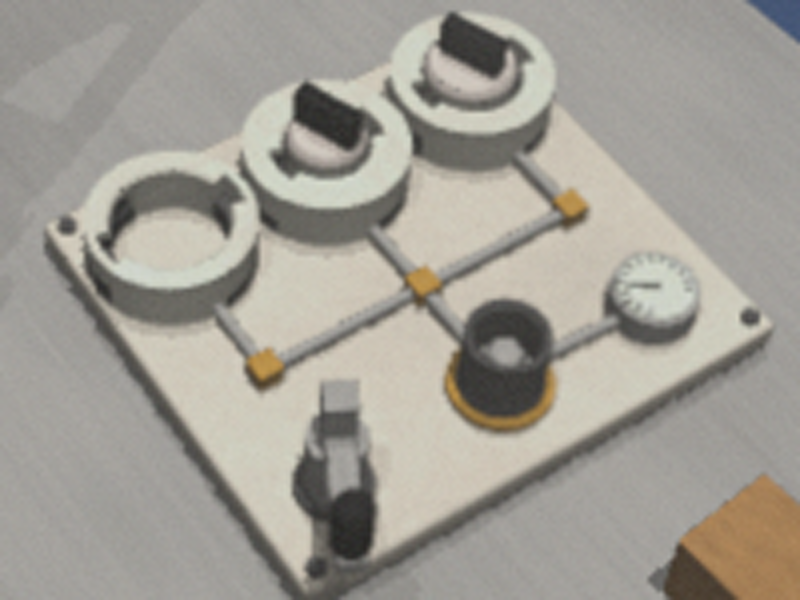

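Run:
```python
from h import *
T=cap("top"); 
X=cloud(T)
for q in("leak_bottle","wrench","ferrule_carton","cartridge_large"):
    for d in silhouettes("top",q)[:1]: print(q,round(d["conf"],2),np.round(d["xy"],1))
close_job(); print(current_clock())
```

```text
leak_bottle 0.71 [327.3 222. ]
ferrule_carton 0.82 [473.9 213.4]
cartridge_large 0.49 [314.  218.3]
the job is handed in; nothing more can be done
the job is handed in; nothing more can be done
```

The job is handed in after about 91 s of robot time. Every check I made at the end passed, but the valve's final position is worked out from feel and not measured.

- **Cartridges:** only the small and the medium were on the bench. Each went down to the ledge, turned 70° clockwise and dropped about 7 mm into its notches. The last pictures still show both at locked height, with wing tops about 0.106–0.109 m above the bench. The large socket stays empty.
- **Valve:** the crank went onto the hex at the first try, and I turned it anticlockwise by the handle to the stop. My stop check was too loose: after the stop was felt, I pushed on about 28° and the crank skipped one hex step.
    - **Re-check:** the crank then swung freely and met hard resistance where a fully open hex should hold it (about 6.5 N, against 1.5–3 N while turning). So I judge the valve fully open, at about 6.28 rad.
    - **Limit of this check:** it only fixes the hex to the nearest sixth of a turn. That it is the last sixth follows from the full turn made before.
- **Crank:** it is parked again. The foot reached the flange, and the top of the head reads about 0.126–0.129 m (0.128 m expected). It stands within about 3 mm of the post's centre.
- **Bystanders:** I never steered the arm at the bottle, spanner or box. The last network check found only the box, in place. It missed the spanner, and its answers for the bottle and the large cartridge were false hits on the purifier. The spanner still shows in the last pictures. The bottle's place I last saw before the medium cartridge was inserted.

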